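# Start the flange nut on the slanting arbor of the bench lap

### The job

The diamond disc is back on the slanting arbor of the little bench lap, but its big brass flange nut still lies on the bench. Set the nut over the arbor with its flange towards the disc and, resting it on the end of the thread, back it off anticlockwise (seen from its outer end) until it rides up and drops into the thread; then screw it on clockwise until its flange sits fully home, flat on the disc. Let go of it and leave the beaker, the frit jar and the roll of tape as they stand.

Things in the scene. Friction and masses are not known exactly. Their poses are not given: they have to be found in the camera images.
- nut_centre (a point): loose brass flange nut, 0.24 to 0.42 kg, lying flange down on the bench: round flange 76 mm across, 7 mm thick; above it a hexagon 54 mm across flats; 56 mm high over all. The point is on its axis, half-way up (28 mm above the flange's underside). z: along the axis, from flange to hexagon; flats of the hexagon face x and every 60 deg from it
- nut_base (a point): centre of the underside of the nut's flange; axes as nut_centre
- nut_lug (a point): one of the three lugs (the nut's thread) inside its 43 mm through bore, at the nut's x and +-120 deg from it; dark punch marks on the flange show where. Each spans 24 deg (12 to either side of the mark), reaches in to 16 mm from the axis and is 3.5 mm thick. The point: middle of the lug's underside, 14 mm above nut_base, 18 mm from the axis
- flange_nut: the same nut as a whole; origin and axes as nut_base
- arbor_seat (a point): on the axis of the steel arbor, in the plane of the disc's upper face, where the flange has to sit. z: along the arbor, outwards (30 deg from vertical, leaning to the lap's front). The arbor is locked: it does not turn
- arbor: the arbor; origin and axes as arbor_seat. Right-hand three-start thread, 39 mm outside, 28 mm core, lead 27 mm a turn: three ridges 9 mm apart, 3.5 mm thick, so a nut in the thread has 2 mm of play along the axis; each runs 240 deg round. The nut's bore clears them by 2 mm all round
- arbor_tip (a point): end of the arbor, on its axis, 60 mm from arbor_seat: a smooth 28 mm pilot above the thread, its last 9 mm tapering to 16 mm, which guides the nut on
- thread_start (a point): square upper end of one ridge, on its top, 18 mm from the axis, 32 mm from arbor_seat along z, at the arbor's x; the others at +-120 deg. A nut set down rests with its lugs on the sloping tops of the ridges, flange 10 to 19 mm off the disc. Turned anticlockwise it climbs, and drops 9 mm when the lugs' middles are 12 deg past the ends; then clockwise they run under the ridges: home 130 to 160 deg on
- lap: bench lap, fixed: grey cast wedge 246 x 200 mm, on its slope a round black splash pan (220 mm across, rim level with the disc's face) and in it a dark diamond disc 170 mm across, pale in the middle, on the arbor. Origin: centre of its underside; x from its front to its back, z up
- beaker: glass beaker standing on the bench, 73 mm across, 110 mm high; origin at its foot; to be left alone
- frit_jar: jar of blue frit with a pale screw lid, 59 mm across, 78 mm high; origin at its foot; to be left alone
- tape_roll: roll of masking tape lying flat, 75 mm across, 18 mm high; origin at its underside; to be left alone
Not all that is in view belongs to the job. What is shaped like the flange_nut but green or purple is not meant.

How it is judged:
By the outcome, as a careful person would: the job done as asked, in the order asked, and still so for the second after the job is handed in, with the robot touching nothing.
It also fails if it takes over 58 s, if anything falls off the work surface, if the arm or the gripper's body presses on something with over 40 N, if the wrist force passes 120 N, or if a joint passes its speed limit or range.

### The arm

A 6-joint arm with a two-finger parallel gripper is mounted at the origin on a cart in front of the work surface, level with it; the furniture and walls round the work are solid. World frame = base frame: x ahead of the robot, y to its left, z up, the work surface at z = 0. Lengths are in mm, angles in rad, forces in N, time in s.
With the tool pointing down it reaches from about 150 to 775 mm from the base axis. Payload 6.1 kg.
Tool frame: the origin (TCP) lies between the finger pads; the fingertips stand 19 mm ahead of it and the grasp point (between the pads) is the TCP; z points along the fingers, y is the direction in which the jaws open and shut (so a half turn about z gives the same grasp; the last joint's range is limited). The gripper opens to 85 mm and grips with 20 to 120 N. Pads are 22 mm wide; open, the fingers measure 114 mm over their backs; the gripper's body (76 mm by 85 mm) begins 54 mm behind the grasp point. The pads swing forward as they close: fully open they stand 13 mm farther back than shut.
Start: joints at [1.338, 0.126, -0.04, 1.405, 0, 1.571], TCP at [121.113, 510.823, 212.795] pointing down, gripper open.
Joint ranges: [-2.72, 2.72], [-0.95, 1.95], [-1.27, 1.35], [-1.78, 2.02], [-1.46, 1.47], [-3.14, 3.14]. Speed limits (rad/s): [2.39, 2.39, 3.01, 3.14, 3.14, 3.14].

### API

Orientations are given as a 3x3 rotation matrix whose columns are the frame's x, y, z axes.
In Python, from rig import monitor, read_camera, env, trace gives the robot as it stands.
- The arm moves only by the shell command python3 -m pendant 'ROWS' [FORCE]. ROWS is JSON, a list that holds one entry, the list of rows, each a list of 7 numbers: the turn, a rotation vector about the tool's x, y, z in rad, then the shift along the tool's x, y, z in cm, then the closure, from 0 (fully open) to 1 (shut). In form: [[[ax, ay, az, tx, ty, tz, claw], ...]]. A call has 1 to 10 rows; each row shifts and turns the pose as measured when the row begins, along the tool's axes as they then stand; what a row does not reach is not made up. A row lasts 1/8 s, in which the tool goes at most 62.5 mm and 10.7 degrees, less where a joint would pass 70% of its speed; a pose out of reach is approached as far as the arm can. A call with a gripper value outside its range is refused whole. The fingers move at their own pace and stop on an object; FORCE is the grip in N (left out, the last holds). Time passes only in rows, so rows that do not move let the fingers close. It gives the time, the measured TCP pose, the force and the opening at its end, in the units of the state.
- monitor.sense(): the state, without advancing time (a new reading comes with each control period).
- read_camera(name): name is "scene" or "side" or "wrist"; returns a dict with "pixels" (400x640x3 uint8, red, green, blue), "range_z" (400x640 float32, mm along the optical axis (not along the pixel's ray), 0 where there is no reading), "intrinsics" (3x3 intrinsics, pixels), "T" (4x4, takes a point from camera to world coordinates). Camera axes: x right, y up, looking along -z (the intrinsics and any distortion apply to the point x, -y, -z); pixel columns grow to the right and rows downward; lengths in mm; the calibration is good to about 2 mm. A picture is of the moment at which its call begins.
- env.hand_in(): hands the job in, once; it reports no verdict.
Trained networks look in the newest picture that a camera, given by its name, has taken for a name from the list of things; names that differ only in an ending like _2 or _b are one class to them, and where a whole thing is asked for, a point or a joint stands for the part that bears it (a point fixed in the world has none). Each returns a list of dicts, best first, with "p" (0 to 1); they miss things now and then, are a little off and sometimes report something else, mostly with a low value. They report only what shows in the picture. A call takes as long as a camera call. They do not tell look-alikes from the thing itself.
- trace(thing, camera): "mask" (400x640 bool, what is visible of it) and "bbox" ([centre column, centre row, width, height] in pixels, round what is visible of it).
The state is a dict: "time_s": time; "joint_pos": joint angles; "dq": joint speeds; "joint_torque": joint torques, N m; "tcp_pos": TCP position; "orientation": TCP orientation; "force": force on the tool from outside, world axes, zero at the start; "moment": the same for the moment, N m; "opening": finger opening in mm.
Only numpy, scipy, OpenCV 4.12 (cv2) and the standard library are available. Lean on these libraries where they do the work, as an engineer would, in place of code of your own. Each camera call takes 0.05 s, during which the arm holds its last target.

## Working session

There is one attempt and no reset: what is moved stays moved. The work goes in short steps, Python scripts to look and compute and a shell command to move; the robot and the scene stay as the last step left them, time stands still between calls to the robot, and variables do not carry over. Pictures are saved under pics/ and viewed, and the job is handed in when it is done.

```bash
ls; mkdir -p pics; cat > h.py <<'E'
import numpy as np, cv2, json
from rig import monitor, read_camera, env, trace
def snap(name, fn):
    c=read_camera(name); cv2.imwrite('pics/'+fn, c['pixels'][:,:,::-1]); np.savez('pics/'+fn+'.npz',**{k:np.array(v) for k,v in c.items()}); return c
def cloud(c):
    z=np.array(c['range_z'],float);K=np.array(c['intrinsics']);T=np.array(c['T'])
    v,u=np.mgrid[0:z.shape[0],0:z.shape[1]]
    X=(u-K[0,2])/K[0,0]*z;Y=(v-K[1,2])/K[1,1]*z
    P=np.stack([X,-Y,-z],-1)
    W=P@T[:3,:3].T+T[:3,3]; W[z<=0]=np.nan
    return W
E
python3 - <<'E'
from h import *
print(monitor.sense())
for n in ['scene','side','wrist']:
    c=snap(n,n+'0.png'); print(n,c['T'],c['intrinsics'],c.keys())
    for t in ['flange_nut','lap','arbor','beaker','frit_jar','tape_roll']:
        print(t,[(round(r['p'],2),[int(x) for x in r['bbox']]) for r in trace(t,n)])
E
```

```text
pics
{'time_s': 0.0, 'joint_pos': array([ 1.33800308e+00,  1.26447281e-01, -4.06529599e-02,  1.40541786e+00,
       -3.97888099e-05,  1.57079549e+00]), 'dq': array([-0.00135957, -0.00038956,  0.00122727,  0.00214251, -0.00043845,
        0.00126926]), 'joint_torque': array([-2.76749030e-03, -4.35912466e+01,  3.52925134e+01,  1.73351535e-02,
       -1.47164692e-04, -7.42801404e-06]), 'tcp_pos': array([121.02118026, 510.38627291, 211.97264576]), 'orientation': array([[-9.73026008e-01,  2.30695164e-01, -3.58490471e-04],
       [ 2.30695439e-01,  9.73024551e-01, -1.68450576e-03],
       [-3.97873039e-05, -1.72177003e-03, -9.99998517e-01]]), 'force': array([0.71086353, 0.3693708 , 0.20088322]), 'moment': array([0.00720138, 0.02882248, 0.04439232]), 'opening': 85.01777574481466}
scene [[ 5.84854457e-01  4.29274107e-01 -6.88236155e-01 -5.55150710e+02]
 [-8.11059264e-01  3.21329858e-01 -4.88804656e-01 -7.55423364e+02]
 [ 1.13196437e-02  8.44079891e-01  5.36097941e-01  9.94669842e+02]
 [ 0.00000000e+00  0.00000000e+00  0.00000000e+00  1.00000000e+00]] [[414.94977715   0.         321.28958886]
[... 1098 characters left out ...]
 [298, 217, 19, 20])]
frit_jar [(0.78, [285, 203, 16, 22]), (0.66, [316, 237, 9, 20])]
tape_roll [(0.91, [349, 315, 18, 18]), (0.64, [321, 188, 17, 18]), (0.44, [316, 237, 14, 16])]
wrist [[ 2.31353815e-01 -9.35213947e-01 -2.68049036e-01  5.31272959e+01]
 [ 9.72869563e-01  2.22533507e-01  6.32744132e-02  5.25215453e+02]
 [ 4.74778295e-04 -2.75415526e-01  9.61325160e-01  3.74391427e+02]
 [ 0.00000000e+00  0.00000000e+00  0.00000000e+00  1.00000000e+00]] [[313.72025616   0.         322.43654065]
 [  0.         313.72025616 203.55643027]
 [  0.           0.           1.        ]] dict_keys(['pixels', 'range_z', 'intrinsics', 'T'])
flange_nut []
lap []
arbor []
beaker []
frit_jar []
tape_roll []
```

```bash
python3 - <<'E'
import cv2
a=cv2.imread('pics/scene0.png');b=cv2.imread('pics/side0.png')
cv2.imwrite('pics/sc.png',cv2.resize(a[130:290,200:460],None,fx=3,fy=3,interpolation=cv2.INTER_CUBIC))
cv2.imwrite('pics/sd.png',cv2.resize(b[150:340,220:420],None,fx=3,fy=3,interpolation=cv2.INTER_CUBIC))
E
```

```text
(no output)
```

View pics/sc.png

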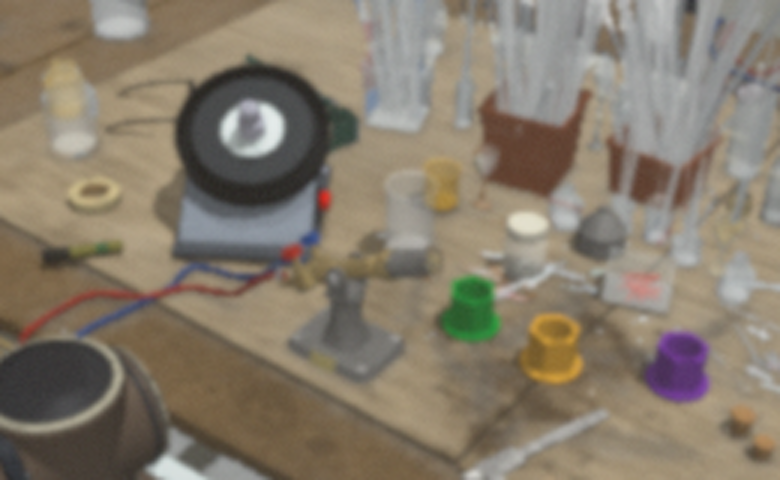

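View pics/sd.png

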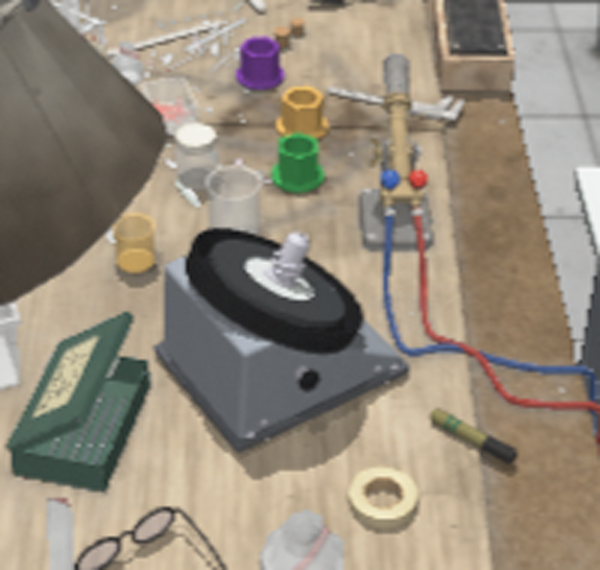

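View pics/wrist0.png

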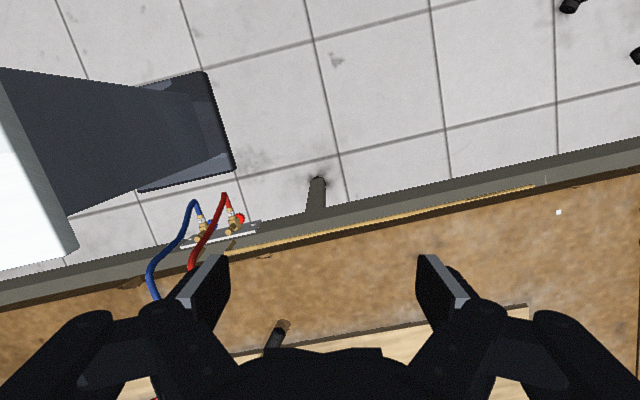

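The brass nut is at about (384,246) in scene and (320,187) in side, between the green one (nearer the burner) and the purple one. The lap's arbor is at scene (284,170) and side (316,235). The burner stands between the robot and the lap, and a lamp hangs over the far side.

```bash
python3 - <<'E'
from h import *
import numpy as np
for n,px in [('scene',(384,246)),('side',(320,187))]:
    c=dict(np.load(f'pics/{n}0.png.npz')); W=cloud(c)
    u,v=px
    print(n)
    tr=None
    w=W[v-16:v+17,u-16:u+17].reshape(-1,3)
    img=c['pixels'][v-16:v+17,u-16:u+17].reshape(-1,3).astype(int)
    hsv=cv2.cvtColor(c['pixels'],cv2.COLOR_RGB2HSV)[v-16:v+17,u-16:u+17].reshape(-1,3)
    m=(hsv[:,0]>14)&(hsv[:,0]<26)&(hsv[:,1]>160)&(w[:,2]>4)
    q=w[m]; print(m.sum(), np.nanmin(q,0),np.nanmax(q,0),np.nanmedian(q,0))
    top=q[q[:,2]>50]; print('top',len(top),top.mean(0),top.min(0),top.max(0))
# floor
    for (name) in ['lap']:
        pass
# lap: disc plane from both clouds
for n in ['scene','side']:
    c=dict(np.load(f'pics/{n}0.png.npz')); W=cloud(c)
    u,v=(284,173) if n=='scene' else (314,240)
    b=W[v-25:v+26,u-32:u+33].reshape(-1,3); b=b[np.isfinite(b).all(1)]
    best=None
    rng=np.random.default_rng(0)
    for _ in range(800):
        p=b[rng.choice(len(b),3,False)]; nn=np.cross(p[1]-p[0],p[2]-p[0]); l=np.linalg.norm(nn)
        if l<100: continue
        nn/=l; nn*=np.sign(nn[2]); 
        if not .7<nn[2]<.95: continue
        k=abs((b-p[0])@nn)<3
        if best is None or k.sum()>best.sum(): best=k
    q=b[best]; m=q.mean(0); nn=np.linalg.svd(q-m)[2][2]; nn*=np.sign(nn[2])
    print(n,best.sum(),m,nn,np.degrees(np.arccos(nn[2])), np.degrees(np.arctan2(nn[1],nn[0])))
    h=(b-m)@nn; k=(h>5)&(h<75)
    print('above',k.sum()); print(np.c_[b[k].round(),h[k].round()][:60])
E
```

```text
scene
282 [ 503.47299355 -295.96985268    4.31720441] [ 568.22899586 -231.50125714   59.46870839] [ 526.65243034 -265.90228723   33.21768733]
top 60 [ 536.64925406 -262.27884197   53.77731516] [ 511.9528183  -288.85197476   50.01762624] [ 568.22899586 -232.66617162   59.46870839]
sideTraceback (most recent call last):
  File "<stdin>", line 12, in <module>
    res = np.fmin.reduce(a, axis=axis, out=out, **kwargs)
ValueError: zero-size array to reduction operation fmin which has no identity
```

```bash
python3 - <<'E'
from h import *
import numpy as np
c=dict(np.load('pics/side0.png.npz')); W=cloud(c)
print(c['pixels'][187,320],c['pixels'][187,316],c['pixels'][192,320])
u,v=320,187
w=W[v-10:v+11,u-11:u+12].reshape(-1,3); w=w[w[:,2]>50]; print(w.mean(0),w.min(0),w.max(0))
for n in ['scene','side']:
    c=dict(np.load(f'pics/{n}0.png.npz')); W=cloud(c)
    u,v=(284,173) if n=='scene' else (314,243)
    b=W[v-25:v+26,u-32:u+33].reshape(-1,3); b=b[np.isfinite(b).all(1)]
    best=None
    rng=np.random.default_rng(0)
    for _ in range(3000):
        p=b[rng.choice(len(b),3,False)]; nn=np.cross(p[1]-p[0],p[2]-p[0]); l=np.linalg.norm(nn)
        if l<100: continue
        nn/=l; nn*=np.sign(nn[2]); 
        if not .8<nn[2]<.93: continue
        k=abs((b-p[0])@nn)<3
        if best is None or k.sum()>best.sum(): best=k
    q=b[best]; m=q.mean(0); nn=np.linalg.svd(q-m)[2][2]; nn*=np.sign(nn[2])
    print(n,best.sum(),m,nn,np.degrees(np.arccos(nn[2])), np.degrees(np.arctan2(nn[1],nn[0])))
    h=(b-m)@nn; k=(h>5)&(h<75)&(np.linalg.norm(b-m,axis=1)<90)
    print('above',k.sum()); print(np.c_[b[k],h[k]].round()[:40])
    np.save('pics/pl_'+n+'.npy',q)
E
```

```text
[158 124  71] [146 115  65] [161 126  72]
[ 543.26561029 -219.92972095   54.00860085] [ 513.89317517 -286.33342543   50.0389364 ] [ 572.77139817 -139.61414998   63.07219702]
scene 727 [581.572405   245.06174219 139.82145079] [-0.43025331 -0.25769521  0.86514465] 30.100773062050294 -149.0809904471733
above 201
[[641. 276. 186.   7.]
 [612. 306. 184.   9.]
 [608. 308. 181.   8.]
 [642. 260. 181.   6.]
 [607. 302. 178.   7.]
 [607. 297. 175.   6.]
 [587. 318. 172.   7.]
 [601. 297. 173.   7.]
 [609. 282. 174.   8.]
 [615. 276. 174.   7.]
 [638. 240. 176.   8.]
 [644. 234. 175.   6.]
 [596. 299. 169.   6.]
 [635. 238. 172.   7.]
 [601. 281. 168.   7.]
 [618. 251. 171.  10.]
 [641. 216. 172.  10.]
 [577. 304. 166.  10.]
 [595. 281. 166.   8.]
 [559. 238. 196.  60.]
 [557. 231. 199.  65.]
 [558. 227. 199.  66.]
 [563. 226. 198.  63.]
 [568. 313. 163.   8.]
 [581. 297. 163.   7.]
 [554. 239. 193.  59.]
 [556. 235. 193.  60.]
 [558. 232. 193.  60.]
 [560. 229. 194.  60.]
 [564. 227. 192.  58.]
 [564. 222. 194.  60.]
 [574. 302. 159.   5.]
 [575. 292. 161.   9.]
 [550. 236. 191.  60.]
 [551. 
[... 488 characters left out ...]
94.  57.]
 [558. 243. 199.  61.]
 [555. 238. 195.  61.]
 [551. 232. 189.  59.]
 [572. 242. 194.  51.]
 [569. 247. 198.  55.]
 [565. 249. 199.  57.]
 [562. 239. 191.  54.]
 [558. 243. 194.  57.]
 [555. 242. 193.  58.]
 [551. 239. 191.  59.]
 [575. 236. 185.  43.]
 [572. 244. 191.  49.]
 [569. 248. 194.  52.]
 [565. 244. 191.  51.]
 [562. 247. 193.  54.]
 [558. 245. 191.  54.]
 [555. 244. 191.  56.]
 [551. 238. 186.  55.]
 [548. 238. 185.  56.]
 [575. 238. 181.  40.]
 [572. 242. 185.  44.]
 [568. 241. 184.  45.]
 [565. 252. 193.  51.]
 [562. 251. 192.  52.]
 [558. 247. 188.  51.]
 [555. 255. 196.  57.]
 [551. 238. 181.  50.]
 [548. 239. 182.  52.]
 [579. 234. 173.  33.]
 [575. 241. 179.  38.]]
```

```bash
python3 - <<'E'
from h import *
H=np.full((20,24),np.nan)
for n in ['scene','side']:
    c=dict(np.load(f'pics/{n}0.png.npz')); W=cloud(c).reshape(-1,3); W=W[np.isfinite(W).all(1)&(W[:,2]>-20)&(W[:,2]<900)]
    i=((W[:,0])//50).astype(int); j=((W[:,1]+600)//50).astype(int)
    for a,b,z in zip(i,j,W[:,2]):
        if 0<=a<20 and 0<=b<24 and not z<H[a,b]: H[a,b]=z
print('     '+' '.join(f'{-600+50*j:4d}' for j in range(24)))
for a in range(20): print(f'{50*a:4d} '+' '.join('   .' if np.isnan(x) else f'{x:4.0f}' for x in H[a]))
E
```

```text
-600 -550 -500 -450 -400 -350 -300 -250 -200 -150 -100  -50    0   50  100  150  200  250  300  350  400  450  500  550
   0    .    .    .    .    .    .    .    .    3   15  228  688  727  728  727  726  726  722  721  710  691    .    .    .
  50    .    .    .    .    .    .    .    .    4    9  200  701  727  728  722  725  725  726  726  725  721  722  725  715
 100    .    .    .    .    .    .    .    .    4    6    6  157  173  687    6    5  703  713  721  722  721  722  721  706
 150    .    .    .    .    .    .    .    .    .  -10   -5  -13    1    2    1    .    .   -6   -3    .  718  724  726  697
 200   54   65   67   69   66   24   -2   -2   -4   -4   -5   -1   -5   -4   -3   -2    2    6    4   -3   -4   -2   -2    0
 250   54   68   69   68   66    9    9   -2   -4   -4   -4   -4   -5   -4   -4    1    6    6    5   -1   -4   -4   -1   -3
 300   53   65   64   69   64   12   14    3    6    7    2    7    4    3    5    4   13   16    7   23   20   -3   -1   -2
 350    7   12    7    6    4   10   11    5    5  184  114  133  137   87   54   18   18    7   20   24 
[... 819 characters left out ...]
   85   41    6   62   63    8    7  151  429  514  543  537  517  458    5
 750  552   11   11   44   67   45   46   59  540  703  634   99  770  760    6    7  776  784  572  812  635  564  505   47
 800  601  517   16   48   80  183  173  208  474  624  628  662  767  759    6  598  672  752  767  900  900  876  515    7
 850  655  564  711  666   81  197  213  484  489  610  634  679  865  713  754  647  579  514  766  337  900  900  524    6
 900  837  580  694  661  551  375  259  405  436  854  759  876  808  691  761  774  393  368  758    7  893  900    7    6
 950  832  609    8    4  428  474  403  362  775  795  785  690  513  462  736  736  757  760  565  888  900  900    6    5
```

```bash
python3 -m pendant '[[[0,0,0.1,-5.3,0.1,-1.5,0],[0,0,0.1,-5.3,0.1,-1.5,0],[0,0,0.1,-5.3,0.1,-1.5,0],[0,0,0.1,-5.3,0.1,-1.5,0],[0,0,0.1,-5.3,0.1,-1.0,0],[0,0,0.1,-5.4,0.1,0,0],[0,0,0.1,-5.4,0.1,0,0],[0,0,0.1,-5.5,0.1,0,0]]]'; python3 -c "
from rig import monitor;import numpy as np;np.set_printoptions(suppress=True,precision=3);s=monitor.sense();print(s['joint_pos'],s['tcp_pos'],s['orientation'],np.hypot(*s['tcp_pos'][:2]))"
```

```text
time_s: 2.05
tcp_pos: [479.5, 281.2, 283.8]
orientation: [[-0.498, 0.867, 0.001], [0.867, 0.498, 0.0], [-0.0, 0.001, -1.0]]
force: [-0.0, 0.4, 0.2]
opening: 85.4
[ 0.53   0.198  0.202  1.574 -0.     1.58 ] [479.47  281.219 283.835] [[-0.498  0.867  0.001]
 [ 0.867  0.498  0.   ]
 [-0.     0.001 -1.   ]] 555.8556899739143
```

```bash
python3 - <<'E'
from h import *
snap('wrist','w1.png')
E
```

```text
(no output)
```

View pics/w1.png

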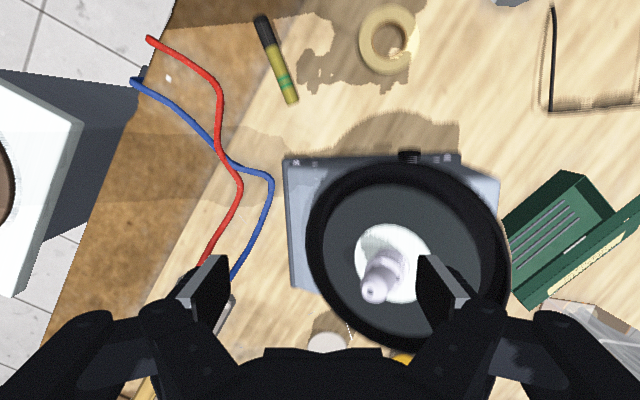

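```bash
python3 - <<'E'
import cv2
a=cv2.imread('pics/w1.png')
cv2.imwrite('pics/w1z.png',cv2.resize(a[210:320,340:450],None,fx=5.4,fy=5.4,interpolation=cv2.INTER_CUBIC))
E
```

```text
(no output)
```

View pics/w1z.png

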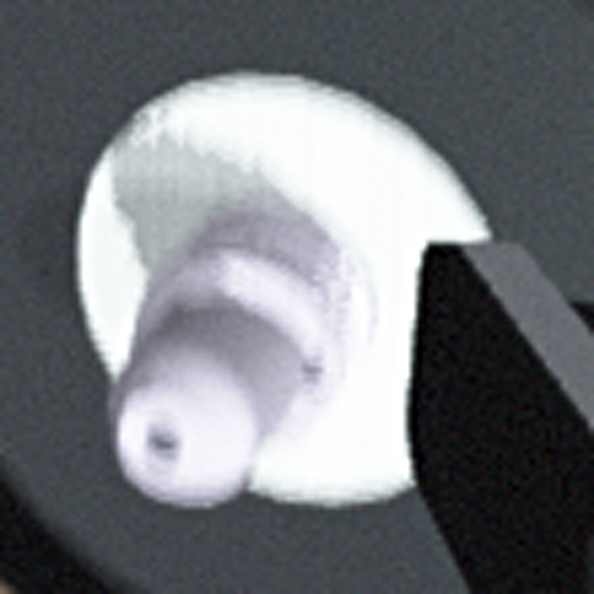

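```bash
cat > arb.py <<'E'
from h import *
def ray(c,u,v):
    K=np.array(c['intrinsics']);T=np.array(c['T'])
    d=T[:3,:3]@np.array([(u-K[0,2])/K[0,0],-(v-K[1,2])/K[1,1],-1]); return T[:3,3],d/np.linalg.norm(d)
def proj(c,P):
    K=np.array(c['intrinsics']);T=np.array(c['T'])
    p=(np.atleast_2d(P)-T[:3,3])@T[:3,:3]; return np.c_[K[0,0]*p[:,0]/-p[:,2]+K[0,2], K[1,1]*-p[:,1]/-p[:,2]+K[1,2]]
def plane(q):
    for _ in range(5):
        m=np.median(q,0) if _==0 else q.mean(0)
        n=np.linalg.svd(q-q.mean(0),full_matrices=False)[2][2]; n*=np.sign(n[2]); h=(q-q.mean(0))@n; q=q[abs(h)<max(2.5*np.std(h),1)]
    return q.mean(0),n,np.std(h),len(q)
def hit(c,u,v,m,n,off=0):
    o,d=ray(c,u,v); return o+d*(((m+n*off-o)@n)/(d@n))
E
python3 - <<'E'
from arb import *
np.set_printoptions(suppress=True,precision=2)
c=dict(np.load('pics/w1.png.npz')); W=cloud(c)
img=c['pixels'].astype(int)
# dark disc colour
for p in [(340,220),(420,200),(470,260),(380,190)]: print(p,img[p[1],p[0]],W[p[1],p[0]])
br=img.sum(2)
m=np.zeros(br.shape,bool)
cv_m=np.zeros(br.shape,np.uint8); cv2.ellipse(cv_m,(403,250),(68,62),0,0,360,1,-1)
m=(cv_m>0)&(br>120)&(br<330)&np.isfinite(W[...,2])
m[285:,:]=False; m[250:,410:]=False
m[225:,350:412]=False
q=W[m]; M,n,s,k=plane(q); print(M,n,s,k,np.degrees(np.arccos(n[2])),np.degrees(np.arctan2(n[1],n[0])))
tip=hit(c,369.6,291.5,M,n,60); print('tip',tip,'seat',tip-60*n)
# white hub ellipse: fit
wm=((br>600)).astype(np.uint8); ct=max(cv2.findContours(wm,0,1)[0],key=cv2.contourArea)[:,0]; print(cv2.boundingRect(ct))
E
```

```text
(340, 220) [66 71 75] [518.52 251.09 114.02]
(420, 200) [66 70 77] [565.05 317.81 156.48]
(470, 260) [72 81 86] [628.46 295.08 180.09]
(380, 190) [65 75 74] [532.23 304.82 136.61]
[565.52 288.15 147.37] [-0.42 -0.27  0.87] 0.638629321925878 5057 30.03213300597986 -147.8595365496065
tip [558.64 227.32 194.6 ] seat [584.06 243.29 142.65]
(243, 0, 397, 219)
```

```bash
python3 - <<'E'
from arb import *
c=dict(np.load('pics/w1.png.npz'))
az=np.radians(-148.2); t=np.radians(30)
n=np.array([np.sin(t)*np.cos(az),np.sin(t)*np.sin(az),np.cos(t)])
M=np.array([565.52,288.15,147.37])
tip=hit(c,369.6,291.5,M,n,60); seat=tip-60*n; print(tip,seat)
# lap x: front->back horizontally = -n horizontal ; in-plane uphill u
x=np.array([-np.cos(az),-np.sin(az),0]); x=x-n*(x@n); x/=np.linalg.norm(x); y=np.cross(n,x)
out=[]
for off,sc in [(0,2.6),(32,8)]:
    N=300; g=(np.arange(2*N)-N)/sc
    # right = -y (so uphill is up, seen from outside)
    A,B=np.meshgrid(g,-g)
    P=seat+off*n+A[...,None]*(-y)+B[...,None]*x
    uv=proj(c,P.reshape(-1,3)).reshape(2*N,2*N,2).astype(np.float32)
    im=cv2.remap(c['pixels'],uv[...,0],uv[...,1],cv2.INTER_CUBIC)[:,:,::-1].copy()
    if off==0:
        for r in (85,110): cv2.circle(im,(N,N),int(r*sc),(0,0,255),1)
    else:
        for r in (14,19.5): cv2.circle(im,(N,N),int(r*sc),(0,0,255),1)
    cv2.imwrite(f'pics/rect{off}.png',im)
E
```

```text
[558.56491473 227.38798006 194.7531512 ] [584.06169552 243.19665392 142.79162697]
```

View pics/rect0.png

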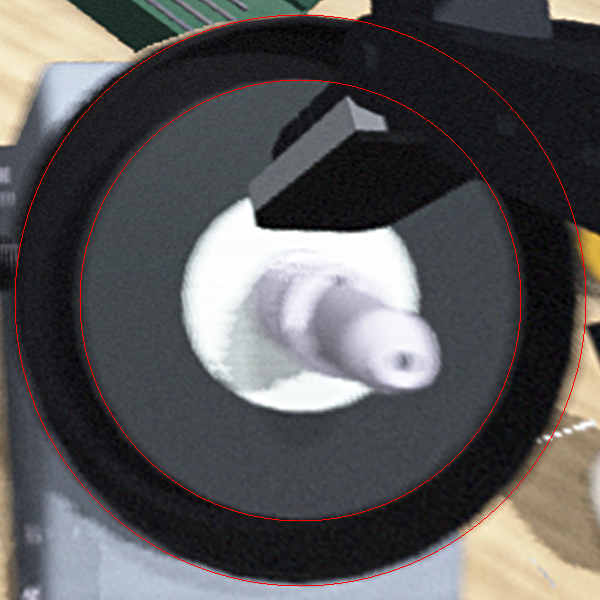

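View pics/rect32.png

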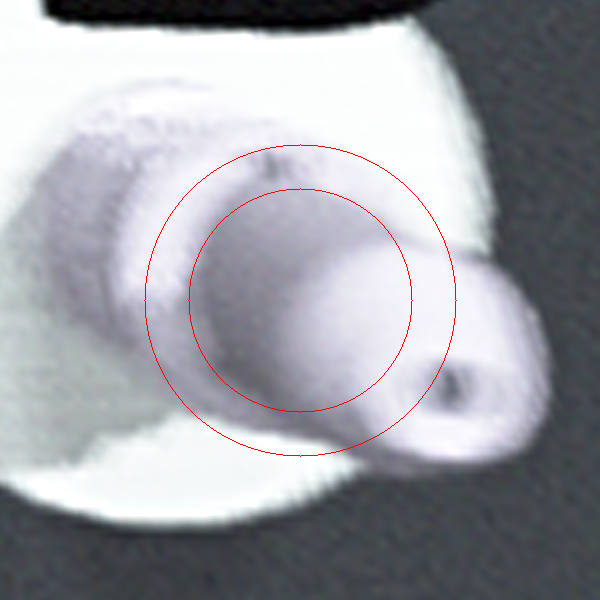

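```bash
python3 -m pendant '[[[0,0,0.098,-5.6,0.1,0,0],[0,0,0.098,-5.6,0.1,0,0],[0,0,0.098,-5.6,0.1,0,0],[0,0,0.098,-5.7,0.1,0,0],[0,0,0.098,-5.7,0.1,0,0],[0,0,0.098,-5.7,0.1,0,0],[0,0,0.098,-5.8,0.1,0,0],[0,0,0.098,-5.8,0.1,1.5,0],[0,0,0.098,-5.8,0.1,2,0],[0,0,0.098,-5.8,0.1,2.5,0]]]'; python3 - <<'E'
from h import *
np.set_printoptions(suppress=True,precision=3)
s=monitor.sense();print(s['joint_pos'],s['tcp_pos'])
snap('wrist','w2.png')
E
```

```text
time_s: 3.35
tcp_pos: [527.1, -282.5, 224.4]
orientation: [[0.476, 0.88, 0.006], [0.88, -0.476, -0.004], [-0.001, 0.007, -1.0]]
force: [1.0, -0.4, -0.4]
opening: 85.2
[-0.492  0.261  0.151  1.454 -0.001  1.575] [ 527.13  -282.492  224.359]
```

View pics/w2.png

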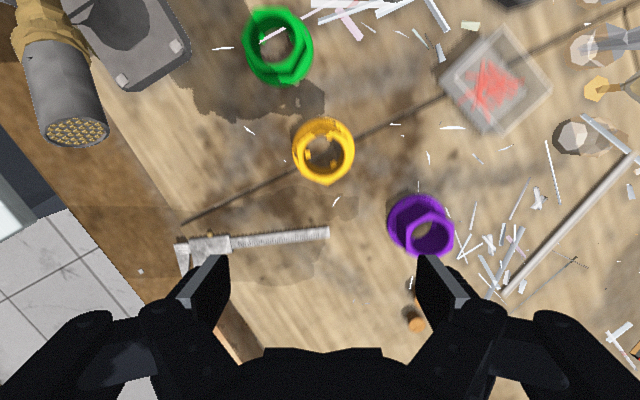

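```bash
python3 - <<'E'
from arb import *
c=dict(np.load('pics/w2.png.npz')); W=cloud(c)
ez=np.array([0,0,1.])
T=trace('nut_base','wrist'); print([(r['p'],r['bbox']) for r in T])
# brass mask
hsv=cv2.cvtColor(c['pixels'],cv2.COLOR_RGB2HSV)
m=(hsv[...,0]>15)&(hsv[...,0]<30)&(hsv[...,1]>150); m[:, :285]=0;m[:,360:]=0;m[:110]=0;m[195:]=0
q=W[m]; print(m.sum(),np.percentile(q,[1,50,99],axis=0))
top=q[(q[:,2]>50)]; print('top bbox mid',(np.percentile(top,2,axis=0)+np.percentile(top,98,axis=0))/2)
p0=hit(c,324,150,np.zeros(3),ez,30); print(p0)
fl=q[(q[:,2]<12)&(q[:,2]>2)]
from scipy.optimize import least_squares
# flange outer edge: pixels of the mask contour -> z=7 plane; circle fit r=38 robust for nearest side
ct=max(cv2.findContours(m.astype(np.uint8),0,1)[0],key=cv2.contourArea)[:,0]
P=np.array([hit(c,u,v,np.zeros(3),ez,7) for u,v in ct])
f=least_squares(lambda x:np.hypot(P[:,0]-x[0],P[:,1]-x[1])-38,[540,-262],loss='soft_l1',f_scale=1); print('flange fit',f.x,np.round(f.fun,1))
C=f.x
ims=[]
for z in (7,56):
    sc=6;N=250;g=(np.arange(2*N)-N)/sc
    A,B=np.meshgrid(g,-g)   # right=+x world, up=+y
    Q=np.stack([C[0]+A,C[1]+B,np.full_like(A,z)],-1)
    uv=proj(c,Q.reshape(-1,3)).reshape(2*N,2*N,2).astype(np.float32)
    im=cv2.remap(c['pixels'],uv[...,0],uv[...,1],cv2.INTER_CUBIC)[:,:,::-1].copy()
    cv2.circle(im,(N,N),38*sc if z==7 else int(21.5*sc),(0,0,255),1)
    ims.append(im)
cv2.imwrite('pics/nutrect.png',cv2.resize(np.hstack(ims),(800,400)))
E
```

```text
[(0.81, [422.4, 222.6, 71.1, 66.6]), (0.78, [274.6, 42.3, 79.9, 82.0]), (0.69, [321.5, 148.2, 62.6, 67.1])]
2507 [[nan nan nan]
 [nan nan nan]
 [nan nan nan]]
top bbox mid [ 543.15026788 -258.55640074   54.76115919]
[ 544.39548781 -258.82023905   30.        ]
flange fit [ 541.85232904 -261.36705201] [ 0.7 -0.1  0.2  0.5 -0.2  0.3  0.7  1.2  0.7  0.2  0.8  0.5  0.2  0.9
  0.7  0.6 -0.2 -0.2 -0.1  0.1  0.3  0.6 -0.   0.4  0.9  0.4 -0.1  0.5
  0.1 -0.3  0.5  0.2 -0.1 -0.3 -0.5 -0.7 -0.8 -0.9  0.2 -1.  -1.  -0.9
 -0.8 -0.7 -0.5 -0.3 -1.2 -0.9 -0.6 -0.2 -1.  -0.5 -1.1 -0.6 -1.1 -0.5
 -0.9 -0.2 -0.5 -0.7 -0.9 -0.  -0.   0.9  0.1  0.2  0.4 -0.3  0.1  0.5
 -0.1 -0.7 -0.1 -0.6  0.1 -0.3  0.5  0.2 -0.1  0.9  0.7  0.5  0.4  0.3
  1.5  1.5  2.8  2.8  4.2  3.1  4.5  3.4  3.7  2.7  1.8  2.2  1.4  0.7
  0.   0.6  0.   0.7  0.2 -0.1 -0.4  0.4  0.3  0.2  0.2  0.3  0.5 -0.3
  0.   0.4 -0.3 -0.9 -0.4 -0.9 -0.3 -0.7 -1.1 -0.3 -0.7 -0.9 -1.2 -0.2
 -0.4 -0.5 -0.6 -0.7 -0.7 -0.7 -0.7 -0.6 -0.5 -0.3 -0.1 -1.  -0.7 -0.4
 -0.1 -0.8 -0.4  0.1 -0.5  0.  -0.5  0.1 -0.2 -0.5  0.2  0.  -0.1 -0.1
 -0.   0.1  0.3  0.6  0.9  0.3  0.7  0.2  0.8  1.4  1.   0.6  0.2  1.
  0.8  0.5  0.3  0.2 -1.1 -0.  -0.1 -0.1 -0.1 -0.1  0.   0.2  0.3  0.5]
```

View pics/nutrect.png

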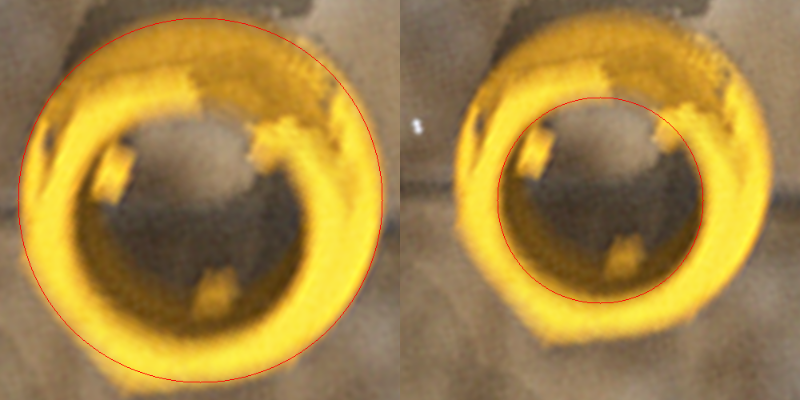

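```bash
python3 -m pendant '[[[0,0,-0.138,2.56,0.3,2,0],[0,0,0,0,0,4.5,0],[0,0,0,0,0,4.5,0],[0,0,0,0,0,3,0],[0,0,0,0,0,0,0]]]'; python3 - <<'E'
from h import *
np.set_printoptions(suppress=True,precision=3)
s=monitor.sense();print(s['joint_pos'],s['tcp_pos'],s['orientation']);R=s['orientation']
print('yaw y',np.degrees(np.arctan2(R[1,1],R[0,1])), 'delta tool mm', R.T@(np.array([541.9,-261.4,29])-s['tcp_pos']))
snap('wrist','w3.png')
E
```

```text
time_s: 4.08
tcp_pos: [540.9, -263.0, 79.3]
orientation: [[0.349, 0.937, 0.003], [0.937, -0.349, -0.003], [-0.002, 0.004, -1.0]]
force: [-0.3, 0.3, 0.5]
opening: 85.5
[-0.452  0.296 -0.123  1.149 -0.001  1.476] [ 540.873 -263.037   79.259] [[ 0.349  0.937  0.003]
 [ 0.937 -0.349 -0.003]
 [-0.002  0.004 -1.   ]]
yaw y -20.454412822462384 delta tool mm [ 1.969  0.188 50.257]
```

View pics/w3.png

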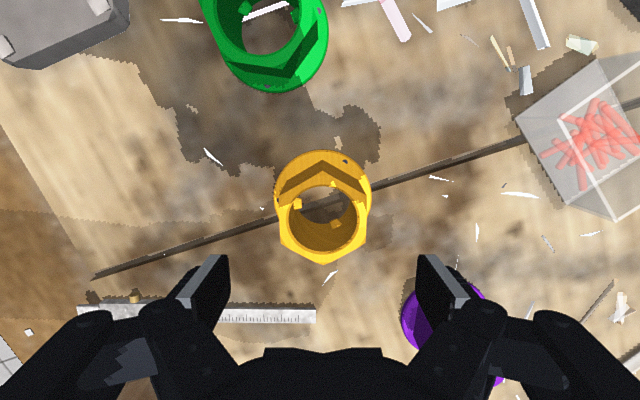

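```bash
python3 - <<'E'
from arb import *
ez=np.array([0,0,1.])
c=dict(np.load('pics/w2.png.npz'))
for p in [(422,222),(275,43)]:
    P=hit(c,*p,np.zeros(3),ez,20); d=P[:2]-[541.9,-261.4]; a=np.radians(-20.5); print(P,'along jaw',d@[np.cos(a),np.sin(a)],'across',d@[-np.sin(a),np.cos(a)])
c=dict(np.load('pics/w3.png.npz'))
# check nut: top ring centre and flange circle
hsv=cv2.cvtColor(c['pixels'],cv2.COLOR_RGB2HSV)
m=(hsv[...,0]>15)&(hsv[...,0]<30)&(hsv[...,1]>150); m[:, :260]=0;m[:,385:]=0;m[:140]=0;m[275:]=0
sc=6;N=250;g=(np.arange(2*N)-N)/sc;A,B=np.meshgrid(g,-g);ims=[]
for z in (7,17.5,56):
    Q=np.stack([541.9+A,-261.4+B,np.full_like(A,z)],-1)
    uv=proj(c,Q.reshape(-1,3)).reshape(2*N,2*N,2).astype(np.float32)
    im=cv2.remap(c['pixels'],uv[...,0],uv[...,1],cv2.INTER_CUBIC)[:,:,::-1].copy()
    cv2.circle(im,(N,N),38*sc if z==7 else int(21.5*sc),(0,0,255),1)
    for k in range(6):
        t=np.radians(39.5+60*k); r=(40 if k%2==0 else 30)*sc
        cv2.line(im,(N,N),(int(N+r*np.cos(t)),int(N-r*np.sin(t))),(255,0,0) if k%2==0 else (0,255,255),1)
        t+=np.radians(30); cv2.circle(im,(int(N+31.2*sc*np.cos(t)),int(N-31.2*sc*np.sin(t))),4,(0,255,0),1)
    ims.append(im)
cv2.imwrite('pics/nutrect2.png',cv2.resize(np.hstack(ims),(798,266)))
E
```

```text
[ 608.57344616 -395.42096982   20.        ] along jaw 109.3862956552737 across -102.1841822312133
[ 551.73156417 -136.4526909    20.        ] along jaw -34.54851717790916 across 120.47775590097166
```

View pics/nutrect2.png

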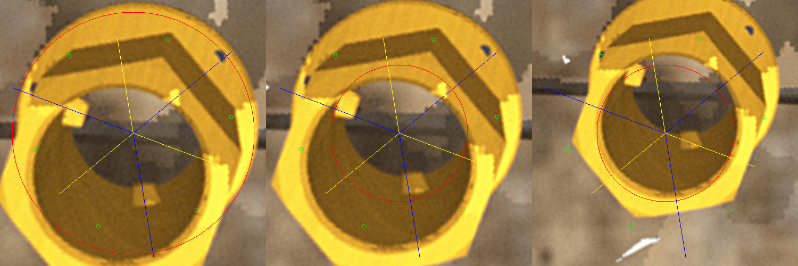

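```bash
python3 -m pendant '[[[0.003,0.003,0,0.1,0,3,0],[0,0,0,0.1,0,1.5,0],[0,0,0,0,0,0.5,0],[0,0,0,0,0,0,0.2],[0,0,0,0,0,0,0.6],[0,0,0,0,0,0,1],[0,0,0,0,0,0,1],[0,0,0,0,0,0,1]]]' 60; python3 - <<'E'
from h import *
np.set_printoptions(suppress=True,precision=3)
s=monitor.sense();print(s['tcp_pos'],s['orientation'],s['opening'],s['force'])
snap('wrist','w4.png')
E
```

```text
time_s: 5.12
tcp_pos: [548.8, -263.8, 39.8]
orientation: [[0.348, 0.937, 0.017], [0.937, -0.348, -0.006], [0.0, 0.018, -1.0]]
force: [-0.5, -0.5, 0.3]
opening: 0.1
[ 548.764 -263.774   39.84 ] [[ 0.348  0.937  0.017]
 [ 0.937 -0.348 -0.006]
 [ 0.     0.018 -1.   ]] 0.08055679970592455 [-0.49  -0.484  0.251]
```

View pics/w4.png

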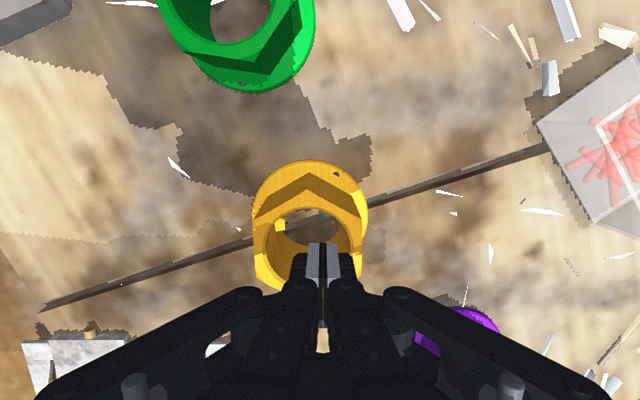

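```bash
python3 - <<'E'
from arb import *
np.set_printoptions(suppress=True,precision=1)
c=dict(np.load('pics/w4.png.npz')); W=cloud(c)
print('tcp proj',proj(c,[548.8,-263.8,39.8]),proj(c,[548.8,-263.8,20.8]))
hsv=cv2.cvtColor(c['pixels'],cv2.COLOR_RGB2HSV)
m=(hsv[...,0]>15)&(hsv[...,0]<30)&(hsv[...,1]>150); m[:, :240]=0;m[:,380:]=0;m[:150]=0;m[300:]=0
q=W[m];q=q[np.isfinite(q).all(1)];print(len(q),np.percentile(q,[1,50,99],axis=0))
for p in [(313,255),(330,255),(315,275),(322,300),(270,270),(262,215),(310,215),(300,170),(260,280)]: print(p,W[p[1],p[0]],c['pixels'][p[1],p[0]])
E
```

```text
tcp proj [[321.4 241.8]] [[321.  229.6]]
8533 [[ 513.4 -278.3    3. ]
 [ 545.8 -243.2   38.3]
 [ 578.5 -222.3   57.6]]
(313, 255) [ 548.2 -253.5   76.6] [108 112 116]
(330, 255) [ 555.  -256.3   76.2] [110 111 116]
(315, 275) [ 549.1 -253.7   94.6] [108 113 120]
(322, 300) [ 548.4 -263.1   97.2] [47 47 45]
(270, 270) [ 521.  -262.4   56.2] [241 191  57]
(262, 215) [ 529.  -233.8   56.3] [190 137  42]
(310, 215) [ 543.2 -258.5    0.9] [162 135 103]
(300, 170) [ 548.9 -226.7    8.4] [240 190  57]
(260, 280) [ 492.2 -291.6    0.3] [194 154 114]
```

```bash
python3 - <<'E'
import cv2
a=cv2.imread('pics/w4.png')
cv2.imwrite('pics/w4z.png',cv2.resize(a[140:320,230:400],None,fx=3.3,fy=3.3,interpolation=cv2.INTER_CUBIC))
E
```

View pics/w4z.png

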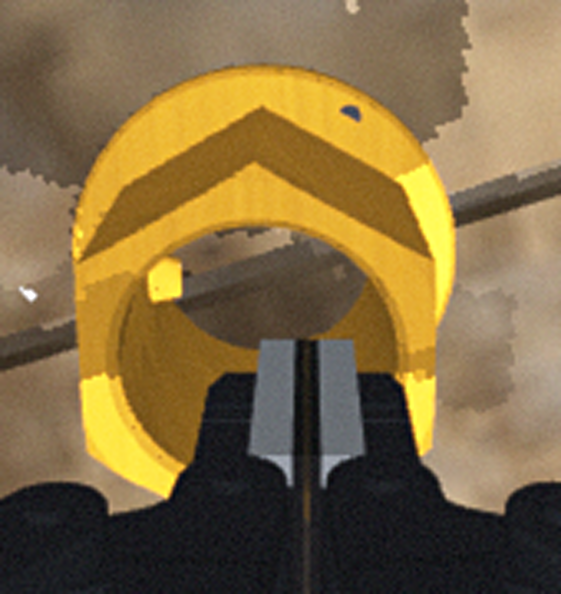

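```bash
python3 - <<'E'
from arb import *
np.set_printoptions(suppress=True,precision=1)
for f,tcp,rc in [('w3',[540.87,-263.04,79.26],(250,330,160,480)),('w4',[548.76,-263.77,39.84],(240,300,290,360))]:
    c=dict(np.load(f'pics/{f}.png.npz')); W=cloud(c); T=c['T']
    R=np.array([[.349,.937,.003],[.937,-.349,-.003],[-.002,.004,-1]]) if f=='w3' else np.array([[.348,.937,.017],[.937,-.348,-.006],[0,.018,-1]])
    cam=(T[:3,3]-tcp)@R; print('cam in tool',cam)
    L=(W-np.array(tcp))@R
    for v in range(rc[0],rc[1],12):
        print(v,[tuple(L[v,u].round(0)) for u in range(rc[2],rc[3],10 if f=='w4' else 30)])
E
```

```text
cam in tool [  68.3    0.7 -161.6]
250 [(np.float64(-45.0), np.float64(-140.0), np.float64(89.0)), (np.float64(-41.0), np.float64(-110.0), np.float64(79.0)), (np.float64(-41.0), np.float64(-85.0), np.float64(80.0)), (np.float64(-41.0), np.float64(-60.0), np.float64(79.0)), (np.float64(-40.0), np.float64(-35.0), np.float64(78.0)), (np.float64(-16.0), np.float64(-7.0), np.float64(24.0)), (np.float64(-15.0), np.float64(12.0), np.float64(23.0)), (np.float64(-41.0), np.float64(40.0), np.float64(79.0)), (np.float64(-41.0), np.float64(65.0), np.float64(79.0)), (np.float64(-41.0), np.float64(90.0), np.float64(80.0)), (np.float64(-42.0), np.float64(116.0), np.float64(81.0))]
262 [(np.float64(-52.0), np.float64(-137.0), np.float64(79.0)), (np.float64(-52.0), np.float64(-111.0), np.float64(79.0)), (np.float64(9.0), np.float64(-42.0), np.float64(-43.0)), (np.float64(-52.0), np.float64(-61.0), np.float64(80.0)), (np.float64(-52.0), np.float64(-35.0), np.float64(80.0)), (np.float64(-52.0), np.float64(-10.0), np.float64(79.0)), (np.float64(-52.0), np.float64(15.0), np.float64(80.0)), (np.float64(-5
[... 4743 characters left out ...]
p.float64(-48.0)), (np.float64(9.0), np.float64(-4.0), np.float64(-55.0)), (np.float64(10.0), np.float64(-0.0), np.float64(-56.0)), (np.float64(10.0), np.float64(3.0), np.float64(-55.0)), (np.float64(9.0), np.float64(7.0), np.float64(-55.0)), (np.float64(6.0), np.float64(12.0), np.float64(-48.0))]
288 [(np.float64(11.0), np.float64(-11.0), np.float64(-66.0)), (np.float64(11.0), np.float64(-7.0), np.float64(-67.0)), (np.float64(10.0), np.float64(-4.0), np.float64(-65.0)), (np.float64(5.0), np.float64(-0.0), np.float64(-56.0)), (np.float64(11.0), np.float64(3.0), np.float64(-66.0)), (np.float64(10.0), np.float64(7.0), np.float64(-65.0)), (np.float64(10.0), np.float64(10.0), np.float64(-65.0))]
```

```bash
python3 -m pendant '[[[0,0,0,0,0,0,1]]]'; python3 - <<'E'
from arb import *
np.set_printoptions(suppress=True,precision=3)
s=monitor.sense();print(s)
c=snap('side','s5.png'); c2=snap('scene','sc5.png')
cv2.imwrite('pics/s5z.png',np.hstack([cv2.resize(c['pixels'][100:220,250:390,::-1],(400,343),interpolation=cv2.INTER_CUBIC),cv2.resize(c2['pixels'][170:290,320:460,::-1],(400,343),interpolation=cv2.INTER_CUBIC)]))
E
```

```text
time_s: 5.3
tcp_pos: [548.7, -263.8, 39.8]
orientation: [[0.348, 0.937, 0.017], [0.937, -0.348, -0.006], [0.0, 0.018, -1.0]]
force: [0.5, -0.3, -0.0]
opening: -0.4
{'time_s': 5.3, 'joint_pos': array([-0.449,  0.318, -0.181,  1.054,  0.002,  1.478]), 'dq': array([-0.   ,  0.001,  0.001, -0.   , -0.002, -0.   ]), 'joint_torque': array([ -0.   , -54.311,  33.686,  -0.179,   0.006,  -0.   ]), 'tcp_pos': array([ 548.729, -263.773,   39.798]), 'orientation': array([[ 0.348,  0.937,  0.017],
       [ 0.937, -0.348, -0.006],
       [ 0.   ,  0.018, -1.   ]]), 'force': array([ 0.502, -0.34 , -0.004]), 'moment': array([0.028, 0.014, 0.027]), 'opening': -0.3786503480575461}
```

View pics/s5z.png

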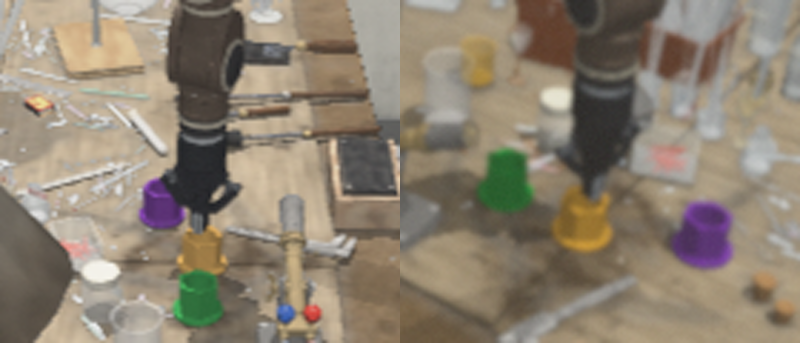

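```bash
python3 - <<'E'
from arb import *
np.set_printoptions(suppress=True,precision=1)
c=dict(np.load('pics/w4.png.npz')); W=cloud(c)
tcp=np.array([548.76,-263.77,39.84]);R=np.array([[.348,.937,.017],[.937,-.348,-.006],[0,.018,-1]])
L=(W-tcp)@R
for v in range(236,262,2): print(v,[L[v,u].round(0).tolist() for u in (312,316,328,334)])
c=dict(np.load('pics/w3.png.npz')); W=cloud(c)
tcp=np.array([540.87,-263.04,79.26]);R=np.array([[.349,.937,.003],[.937,-.349,-.003],[-.002,.004,-1]])
L=(W-tcp)@R
for v in range(250,316,4): print(v,[L[v,u].round(0).tolist() for u in (205,215,225,428,434)])
E
```

```text
236 [[-12.0, -7.0, 39.0], [-13.0, -4.0, 41.0], [-13.0, 4.0, 40.0], [-11.0, 8.0, 36.0]]
238 [[-14.0, -7.0, 39.0], [-14.0, -4.0, 41.0], [-14.0, 4.0, 40.0], [-11.0, 8.0, 33.0]]
240 [[-15.0, -7.0, 40.0], [-16.0, -4.0, 40.0], [-15.0, 4.0, 40.0], [-12.0, 8.0, 31.0]]
242 [[-17.0, -7.0, 40.0], [-17.0, -4.0, 40.0], [-15.0, 4.0, 36.0], [-12.0, 8.0, 27.0]]
244 [[10.0, -4.0, -26.0], [9.0, -2.0, -24.0], [9.0, 3.0, -25.0], [9.0, 6.0, -25.0]]
246 [[9.0, -4.0, -26.0], [10.0, -2.0, -28.0], [9.0, 3.0, -27.0], [10.0, 6.0, -28.0]]
248 [[9.0, -4.0, -29.0], [10.0, -2.0, -30.0], [9.0, 3.0, -29.0], [9.0, 6.0, -30.0]]
250 [[10.0, -4.0, -32.0], [10.0, -2.0, -33.0], [10.0, 3.0, -33.0], [10.0, 6.0, -32.0]]
252 [[9.0, -4.0, -33.0], [9.0, -2.0, -34.0], [9.0, 3.0, -34.0], [9.0, 6.0, -34.0]]
254 [[9.0, -4.0, -36.0], [9.0, -2.0, -36.0], [9.0, 3.0, -35.0], [9.0, 6.0, -35.0]]
256 [[9.0, -4.0, -37.0], [9.0, -2.0, -38.0], [9.0, 3.0, -38.0], [9.0, 6.0, -38.0]]
258 [[9.0, -4.0, -40.0], [9.0, -2.0, -40.0], [10.0, 3.0, -41.0], [10.0, 6.0, -40.0]]
260 [[10.0, -4.0, -42.0], [10.0, -2.0, -42.0], [9.0, 3.0, -41.0], [9.0, 5.0, -
[... 1190 characters left out ...]
49.0], [4.0, 43.0, -55.0]]
294 [[5.0, -42.0, -61.0], [-0.0, -42.0, -52.0], [-8.0, -42.0, -40.0], [-1.0, 43.0, -50.0], [2.0, 43.0, -56.0]]
298 [[4.0, -42.0, -61.0], [-1.0, -42.0, -53.0], [-10.0, -42.0, -40.0], [-3.0, 43.0, -50.0], [0.0, 43.0, -56.0]]
302 [[3.0, -42.0, -62.0], [-3.0, -42.0, -53.0], [-11.0, -42.0, -41.0], [-5.0, 43.0, -51.0], [-1.0, 43.0, -57.0]]
306 [[1.0, -42.0, -62.0], [-5.0, -42.0, -53.0], [-95.0, -86.0, 80.0], [-6.0, 43.0, -52.0], [-3.0, 43.0, -56.0]]
310 [[-0.0, -42.0, -62.0], [-6.0, -42.0, -54.0], [-93.0, -83.0, 72.0], [-8.0, 43.0, -51.0], [-4.0, 43.0, -58.0]]
314 [[-1.0, -42.0, -63.0], [-8.0, -42.0, -55.0], [-98.0, -84.0, 73.0], [-9.0, 43.0, -52.0], [-5.0, 43.0, -58.0]]
```

```bash
python3 - <<'E'
from arb import *
c=dict(np.load('pics/w3.png.npz')); W=cloud(c)
tcp=np.array([540.87,-263.04,79.26]);R=np.array([[.349,.937,.003],[.937,-.349,-.003],[-.002,.004,-1]])
L=(W-tcp)@R
for v in range(330,400,6): print(v,[L[v,u].round(0).tolist() for u in (60,120,170,250,290,320,350,390)])
E
```

```text
330 [[10.0, -73.0, -87.0], [6.0, -60.0, -81.0], [11.0, -42.0, -87.0], [-119.0, -65.0, 79.0], [-119.0, -29.0, 79.0], [-120.0, -2.0, 80.0], [nan, nan, nan], [-119.0, 61.0, 79.0]]
336 [[10.0, -71.0, -89.0], [6.0, -59.0, -84.0], [15.0, -37.0, -96.0], [-126.0, -65.0, 79.0], [-126.0, -29.0, 80.0], [-126.0, -2.0, 79.0], [-125.0, 25.0, 79.0], [-127.0, 62.0, 81.0]]
342 [[11.0, -68.0, -93.0], [6.0, -57.0, -86.0], [15.0, -36.0, -98.0], [-132.0, -66.0, 79.0], [-133.0, -29.0, 80.0], [-133.0, -2.0, 80.0], [-132.0, 26.0, 79.0], [-132.0, 62.0, 79.0]]
348 [[10.0, -67.0, -94.0], [3.0, -58.0, -86.0], [16.0, -35.0, -100.0], [-138.0, -66.0, 79.0], [8.0, -8.0, -91.0], [-140.0, -2.0, 81.0], [9.0, 8.0, -92.0], [-139.0, 63.0, 80.0]]
354 [[10.0, -66.0, -95.0], [1.0, -58.0, -86.0], [15.0, -34.0, -102.0], [-145.0, -67.0, 79.0], [8.0, -8.0, -93.0], [8.0, -0.0, -94.0], [8.0, 8.0, -94.0], [-146.0, 63.0, 80.0]]
360 [[10.0, -64.0, -98.0], [-1.0, -58.0, -86.0], [16.0, -33.0, -105.0], [9.0, -18.0, -96.0], [11.0, -7.0, -99.0], [9.0, -0.0, -97.0], [10.0, 7.0, -97.0], [9.0, 18.0, -97.0]]
366 [[11.0, -62.0, -101.0], [-4.0
[... 340 characters left out ...]
-104.0], [-6.0, -58.0, -88.0], [14.0, -32.0, -107.0], [19.0, -14.0, -112.0], [10.0, -7.0, -103.0], [nan, nan, nan], [10.0, 7.0, -103.0], [18.0, 14.0, -111.0]]
384 [[10.0, -58.0, -105.0], [-11.0, -61.0, -84.0], [11.0, -33.0, -106.0], [17.0, -14.0, -112.0], [10.0, -7.0, -105.0], [10.0, 0.0, -105.0], [10.0, 7.0, -105.0], [18.0, 14.0, -113.0]]
390 [[9.0, -59.0, -105.0], [-13.0, -61.0, -85.0], [3.0, -37.0, -100.0], [18.0, -13.0, -114.0], [9.0, -7.0, -106.0], [9.0, 0.0, -106.0], [9.0, 7.0, -106.0], [18.0, 14.0, -114.0]]
396 [[8.0, -58.0, -106.0], [-183.0, -187.0, 69.0], [-0.0, -38.0, -99.0], [18.0, -13.0, -116.0], [9.0, -6.0, -108.0], [10.0, 0.0, -109.0], [10.0, 7.0, -108.0], [18.0, 13.0, -116.0]]
```

```bash
python3 -m pendant '[[[0,0,0,0,0,-2,1],[0.018,0,0,0,0,-2,0],[0,0,0,0,0,0,0],[0,0,0,0,0,0,0]]]'; python3 - <<'E'
from arb import *
np.set_printoptions(suppress=True,precision=3)
from scipy.optimize import least_squares
s=monitor.sense();print(s['tcp_pos'],s['orientation'],s['opening'])
c=snap('wrist','w6.png')
ez=np.array([0,0,1.])
hsv=cv2.cvtColor(c['pixels'],cv2.COLOR_RGB2HSV)
m=((hsv[...,0]>15)&(hsv[...,0]<30)&(hsv[...,1]>150)).astype(np.uint8)
n,l,st,ce=cv2.connectedComponentsWithStats(m); k=1+np.argmax(st[1:,4]); print(st[k])
ct=max(cv2.findContours((l==k).astype(np.uint8),0,1)[0],key=cv2.contourArea)[:,0]
ct=ct[ct[:,1]<ce[k][1]]
P=np.array([hit(c,u,v,np.zeros(3),ez,7) for u,v in ct])
f=least_squares(lambda x:np.hypot(P[:,0]-x[0],P[:,1]-x[1])-38,[545,-260],loss='soft_l1',f_scale=.7); print('flange fit',f.x,np.median(abs(f.fun)))
C=f.x
sc=6;N=250;g=(np.arange(2*N)-N)/sc;A,B=np.meshgrid(g,-g);ims=[]
for z in (7,56):
    Q=np.stack([C[0]+A,C[1]+B,np.full_like(A,z)],-1)
    uv=proj(c,Q.reshape(-1,3)).reshape(2*N,2*N,2).astype(np.float32)
    im=cv2.remap(c['pixels'],uv[...,0],uv[...,1],cv2.INTER_CUBIC)[:,:,::-1].copy()
    cv2.circle(im,(N,N),38*sc if z==7 else int(21.5*sc),(0,0,255),1)
    for k in range(6):
        t=np.radians(39.5+60*k); r=(40 if k%2==0 else 30)*sc
        cv2.line(im,(N,N),(int(N+r*np.cos(t)),int(N-r*np.sin(t))),(255,0,0) if k%2==0 else (0,255,255),1)
        t+=np.radians(30); cv2.circle(im,(int(N+31.2*sc*np.cos(t)),int(N-31.2*sc*np.sin(t))),4,(0,255,0),1)
    ims.append(im)
cv2.imwrite('pics/nutrect3.png',cv2.resize(np.hstack(ims),(800,400)))
E
```

```text
time_s: 5.9
tcp_pos: [547.3, -263.1, 79.1]
orientation: [[0.348, 0.937, -0.002], [0.937, -0.348, 0.001], [0.0, -0.003, -1.0]]
force: [-0.4, 0.1, -0.8]
opening: 54.6
[ 547.335 -263.141   79.107] [[ 0.348  0.937 -0.002]
 [ 0.937 -0.348  0.001]
 [ 0.    -0.003 -1.   ]] 54.558295920634095
[ 266  152   98  116 7400]
flange fit [ 543.047 -258.671] 0.2335125047820803
```

View pics/nutrect3.png

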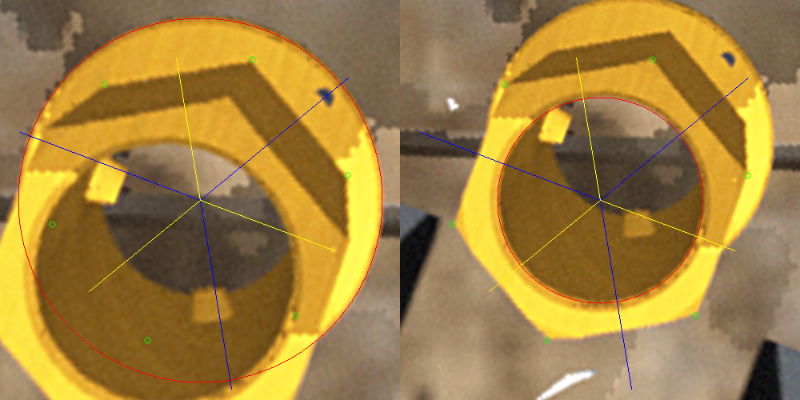

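View pics/w6.png

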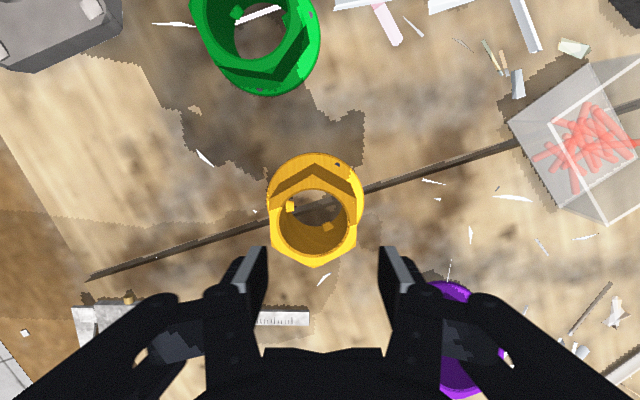

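```bash
python3 -m pendant '[[[0.002,0,0,0.27,-0.56,1,0],[0,0,0,0,0,2,0],[0,0,0,0,0,3,0],[0,0,0,0,0,2,0],[0,0,0,0,0,0,0]]]'; python3 - <<'E'
from arb import *
np.set_printoptions(suppress=True,precision=3)
s=monitor.sense();R=s['orientation'];print(s['tcp_pos'],R,s['opening'],s['force'],R.T@(np.array([543.05,-258.67,-12])-s['tcp_pos']))
c=snap('wrist','w7.png')
E
```

```text
time_s: 6.58
tcp_pos: [538.3, -255.8, -8.6]
orientation: [[0.348, 0.937, -0.01], [0.937, -0.348, 0.005], [0.001, -0.011, -1.0]]
force: [0.0, -0.1, -0.2]
opening: 85.7
[ 538.321 -255.751   -8.584] [[ 0.348  0.937 -0.01 ]
 [ 0.937 -0.348  0.005]
 [ 0.001 -0.011 -1.   ]] 85.73970136759743 [ 0.041 -0.05  -0.22 ] [-1.093  5.486  3.355]
```

View pics/w7.png

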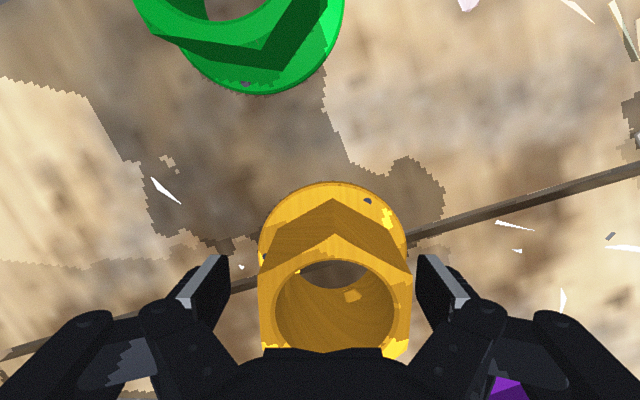

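```bash
python3 -m pendant '[[[-0.011,-0.001,0,-0.11,0.5,0.2,0],[0,0,0,0,0,0,0],[0,0,0,0,0,0,0.2],[0,0,0,0,0,0,0.5],[0,0,0,0,0,0,1],[0,0,0,0,0,0,1],[0,0,0,0,0,0,1]]]' 60; python3 - <<'E'
from arb import *
np.set_printoptions(suppress=True,precision=3)
s=monitor.sense();R=s['orientation'];print(s['tcp_pos'],R,s['opening'],s['force'],s['moment'])
c=snap('wrist','w8.png')
E
```

```text
time_s: 7.5
tcp_pos: [544.7, -259.6, -7.0]
orientation: [[0.348, 0.937, 0.005], [0.937, -0.348, -0.003], [-0.001, 0.006, -1.0]]
force: [1.2, -0.9, 0.4]
opening: 53.4
[ 544.737 -259.579   -6.99 ] [[ 0.348  0.937  0.005]
 [ 0.937 -0.348 -0.003]
 [-0.001  0.006 -1.   ]] 53.403025570319464 [ 1.164 -0.901  0.384] [ 0.064  0.125 -0.012]
```

View pics/w8.png

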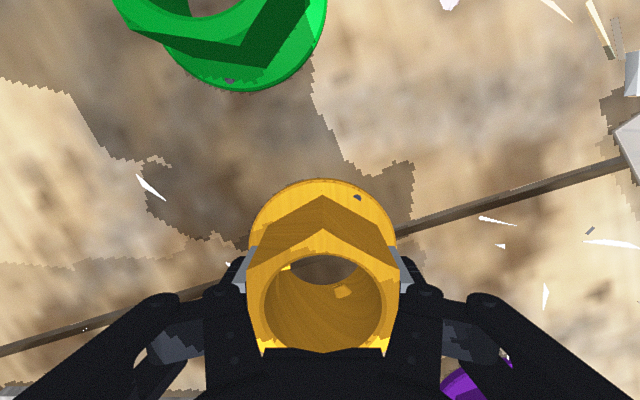

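```bash
cat > plan.py <<'E'
from arb import *
from scipy.spatial.transform import Rotation as Ro
np.set_printoptions(suppress=True,precision=3)
AZ=np.radians(-148.2)
n=np.array([.5*np.cos(AZ),.5*np.sin(AZ),np.cos(np.pi/6)])
up=np.array([-np.cos(AZ),-np.sin(AZ),0]); up=up-n*(up@n); up/=np.linalg.norm(up); vy=np.cross(n,up)
seat=np.array([584.06,243.2,142.79])
def Rarb(alpha):  # tool orientation over the arbor, y at alpha deg CCW from uphill
    a=np.radians(alpha); y=np.cos(a)*up+np.sin(a)*vy; z=-n; return np.c_[np.cross(y,z),y,z]
def rows(poses,claw=1):
    out=[]
    for (p,R),(p2,R2) in zip(poses[:-1],poses[1:]):
        w=Ro.from_matrix(R.T@R2).as_rotvec(); t=R.T@(p2-p)/10
        out.append([*w.round(3),*t.round(2),claw])
    return out
def now():
    s=monitor.sense(); return np.array(s['tcp_pos']),np.array(s['orientation'])
def pr(r): print('['+','.join('['+','.join(f'{x:g}' for x in q)+']' for q in r)+']')
E
python3 - <<'E'
from plan import *
p,R=now()
d=150; pe=seat+(d-7)*n; Re=Rarb(150)
print(pe,np.hypot(*pe[:2]))
N=26;poses=[(p,R)]
r0,r1=np.hypot(*p[:2]),np.hypot(*pe[:2]);a0,a1=np.arctan2(p[1],p[0]),np.arctan2(pe[1],pe[0])
Rd=Rarb(150)
# untilted target: rotate by tilt
ax=np.cross([0,0,1],n); ax/=np.linalg.norm(ax); Tl=Ro.from_rotvec(ax*np.pi/6)   # takes z up to n
Rflat=Tl.inv().as_matrix()@Re
yaw=np.arctan2(*(Rflat[:2,1][::-1]))-np.arctan2(R[1,1],R[0,1]); yaw%=2*np.pi; print('yaw',np.degrees(yaw))
for k in range(1,N+1):
    if k<=2: pos=p+[0,0,50*k]; th=0;tl=0
    else:
        f=(k-2)/(N-2); z=min(p[2]+50*k,270); z=z if k<20 else z+(pe[2]-270)*(k-19)/(N-19)
        r=r0+(r1-r0)*f;a=a0+(a1-a0)*f; pos=np.array([r*np.cos(a),r*np.sin(a),z]); th=yaw*f; tl=max(0,(k-(N-5))/5)
    Rk=Ro.from_rotvec(ax*np.pi/6*tl).as_matrix()@Ro.from_rotvec([0,0,th]).as_matrix()@(Rflat if False else R)
    poses.append((pos,Rk))
for i in range(0,N,9): pr(rows(poses[i:i+10]))
E
```

```text
[523.293 205.523 266.632] 562.2052873021651
yaw 202.18362407123774
[[0,0,0,-0,0.03,-5,1],[0,0,0,-0,0.03,-5,1],[-0,0.001,-0.147,2.06,0.01,-5,1],[-0,0.001,-0.147,2.04,0.24,-5,1],[-0,0.001,-0.147,2,0.47,-5,1],[-0,0.001,-0.147,1.94,0.67,-2.7,1],[-0,0.001,-0.147,1.85,0.87,0,1],[-0,0.001,-0.147,1.73,1.07,0.01,1],[-0,0.001,-0.147,1.6,1.25,0.01,1]]
[[-0,0.001,-0.147,1.44,1.42,0.01,1],[-0,0.001,-0.147,1.27,1.57,0.01,1],[-0,0.001,-0.147,1.08,1.69,0.01,1],[-0,0.001,-0.147,0.88,1.8,0.01,1],[-0,0.001,-0.147,0.67,1.88,0.01,1],[-0,0.001,-0.147,0.45,1.94,0.01,1],[-0,0.001,-0.147,0.23,1.97,0.01,1],[-0,0.001,-0.147,0.01,1.98,0.01,1],[-0,0.001,-0.147,-0.21,1.96,0.01,1]]
[[-0,0.001,-0.147,-0.43,1.92,0.01,1],[-0,0.001,-0.147,-0.64,1.86,0.06,1],[-0,0.001,-0.147,-0.84,1.77,0.06,1],[0.039,-0.096,-0.147,-1.03,1.66,0.06,1],[0.053,-0.089,-0.147,-1.2,1.53,0.1,1],[0.066,-0.081,-0.147,-1.36,1.38,0.13,1],[0.077,-0.07,-0.147,-1.49,1.23,0.14,1],[0.087,-0.058,-0.147,-1.61,1.06,0.14,1]]
```

```bash
python3 -m pendant '[[[0,0,0,0,0,-5,1],[0,0,0,0,0,-5,1],[0,0,-0.147,2.06,0,-5,1],[0,0,-0.147,2.04,0.24,-5,1],[0,0,-0.147,2,0.47,-5,1],[0,0,-0.147,1.94,0.67,-2.7,1],[0,0,-0.147,1.85,0.87,0,1],[0,0,-0.147,1.73,1.07,0,1],[0,0,-0.147,1.6,1.25,0,1]]]' 80; python3 -c "
from h import *
np.set_printoptions(suppress=True,precision=3)
s=monitor.sense();print(s['joint_pos'],s['force'],s['moment']);snap('wrist','w9.png')"
```

```text
time_s: 8.68
tcp_pos: [576.1, -116.5, 274.8]
orientation: [[-0.647, 0.762, -0.001], [0.762, 0.647, 0.001], [0.001, 0.0, -1.0]]
force: [0.3, 0.1, -2.8]
opening: 52.9
[-0.2    0.261  0.262  1.573  0.001  0.667] [ 0.307  0.135 -2.782] [-0.025  0.051  0.036]
```

View pics/w9.png

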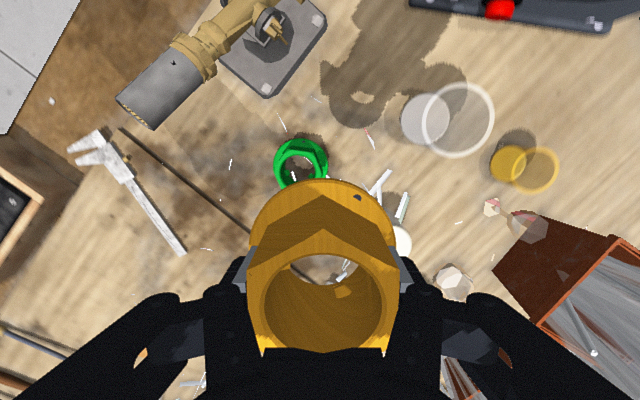

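```bash
python3 -m pendant '[[[0,0,-0.147,1.44,1.42,0,1],[0,0,-0.147,1.27,1.57,0,1],[0,0,-0.147,1.08,1.69,0,1],[0,0,-0.147,0.88,1.8,0,1],[0,0,-0.147,0.67,1.88,0,1],[0,0,-0.147,0.45,1.94,0,1],[0,0,-0.147,0.23,1.97,0,1],[0,0,-0.147,0,1.98,0,1],[0,0,-0.147,-0.21,1.96,0,1]]]'; python3 - <<'E'
from plan import *
from scipy.optimize import least_squares
c=dict(np.load('pics/w9.png.npz'))
tcp=np.array([576.1,-116.5,274.8]);R=np.array([[-.647,.762,-.001],[.762,.647,.001],[.001,0,-1]])
c['T']=np.array(c['T']); T=c['T'].copy(); T[:3,:3]=R.T@T[:3,:3]; T[:3,3]=R.T@(T[:3,3]-tcp); ct_={'intrinsics':c['intrinsics'],'T':T}
hsv=cv2.cvtColor(c['pixels'],cv2.COLOR_RGB2HSV)
m=((hsv[...,0]>15)&(hsv[...,0]<30)&(hsv[...,1]>150)&(np.array(c['range_z'])<280)).astype(np.uint8)
k,l,st,ce=cv2.connectedComponentsWithStats(m);i=1+np.argmax(st[1:,4]);print(st[i])
ct=max(cv2.findContours((l==i).astype(np.uint8),0,1)[0],key=cv2.contourArea)[:,0]
ct=ct[(ct[:,1]<235)]
W=cloud({**c,'T':T}); 
q=W[(l==i)]; q=q[np.isfinite(q).all(1)]; print('z levels',np.histogram(q[:,2],bins=np.arange(-80,10,4)))
for zf in (-12,-14,-16,-18,-20):
    P=np.array([hit(ct_,u,v,np.zeros(3),np.array([0,0,1.]),zf) for u,v in ct])
    f=least_squares(lambda x:np.hypot(P[:,0]-x[0],P[:,1]-x[1])-38,[0,0],loss='soft_l1',f_scale=.7)
    g=least_squares(lambda x:np.hypot(P[:,0]-x[0],P[:,1]-x[1])-x[2],[0,0,38],loss='soft_l1',f_scale=.7)
    print(zf,f.x,f.cost,g.x)
print(now())
# punch mark
mk=(W[...,2]>-25)
E
```

```text
time_s: 9.85
tcp_pos: [559.8, 67.8, 270.8]
orientation: [[-0.879, -0.477, -0.009], [-0.477, 0.879, 0.002], [0.006, 0.006, -1.0]]
force: [0.9, 0.2, -2.5]
opening: 53.2
[  246   178   154   175 21157]
z levels (array([   0,    0,    0,  670, 5300, 1472, 1386, 1261, 1127, 1047,  943,
        876,  777,  873,  643,  627, 3662,  296,    2,    0,    0,    0]), array([-80, -76, -72, -68, -64, -60, -56, -52, -48, -44, -40, -36, -32,
       -28, -24, -20, -16, -12,  -8,  -4,   0,   4,   8]))
-12 [ 0.327 -1.393] 7.314676083759551 [ 1.261 -1.387 37.234]
-14 [ 0.629 -1.387] 13.793197350966814 [ 2.159 -1.384 36.737]
-16 [ 0.943 -1.385] 21.94794377727877 [ 3.057 -1.381 36.239]
-18 [ 1.266 -1.386] 31.012580525923266 [ 3.954 -1.378 35.741]
-20 [ 1.595 -1.389] 40.5405027464546 [ 4.852 -1.374 35.244]
(array([559.82 ,  67.821, 270.805]), array([[-0.879, -0.477, -0.009],
       [-0.477,  0.879,  0.002],
       [ 0.006,  0.006, -1.   ]]))
```

```bash
python3 - <<'E'
from plan import *
p,R=now(); Re=Rarb(150)
off=np.array([0.4,-1.4,-7])   # nut base in tool
pe=seat+110*n-Re@off
N=12; ax=np.cross([0,0,1],n); ax/=np.linalg.norm(ax)
Rflat=Ro.from_rotvec(-ax*np.pi/6).as_matrix()@Re
yaw=(np.arctan2(Rflat[1,1],Rflat[0,1])-np.arctan2(R[1,1],R[0,1]))%(2*np.pi); print(np.degrees(yaw),pe)
Rc=Rflat@Ro.from_rotvec([0,0,0]).as_matrix()
poses=[(p,R)]
for k in range(1,N+1):
    f=k/N; pos=p+(pe+30*n-p)*min(1,k/(N-2)); 
    if k>N-2: pos=pe+n*30*(1-(k-N+2)/2)
    tl=min(1,max(0,(k-4)/(N-5)))
    Rk=Ro.from_rotvec(ax*np.pi/6*tl).as_matrix()@Ro.from_rotvec([0,0,-yaw*(1-f)]).as_matrix()@Rflat
    poses.append((pos,Rk))
r=rows(poses);pr(r[:7]);pr(r[7:])
E
```

```text
63.34038139367683 [538.994 216.489 231.484]
[[0.007,-0.006,-0.092,-0.38,1.4,0.14,1],[-0,0,-0.092,-0.5,1.36,0.13,1],[-0,0,-0.092,-0.63,1.31,0.13,1],[-0,0,-0.092,-0.74,1.24,0.13,1],[0.026,-0.07,-0.092,-0.85,1.17,0.13,1],[0.032,-0.067,-0.092,-0.95,1.09,0.17,1],[0.039,-0.064,-0.092,-1.03,1,0.2,1]]
[[0.044,-0.06,-0.092,-1.11,0.91,0.23,1],[0.05,-0.056,-0.092,-1.17,0.82,0.26,1],[0.055,-0.051,-0.092,-1.23,0.72,0.29,1],[0.059,-0.046,-0.092,-0.07,-0.09,1.5,1],[-0,0,-0.092,-0,-0,1.5,1]]
```

```bash
python3 -m pendant '[[[0.007,-0.006,-0.092,-0.38,1.4,0.14,1],[0,0,-0.092,-0.5,1.36,0.13,1],[0,0,-0.092,-0.63,1.31,0.13,1],[0,0,-0.092,-0.74,1.24,0.13,1],[0.026,-0.07,-0.092,-0.85,1.17,0.13,1],[0.032,-0.067,-0.092,-0.95,1.09,0.17,1],[0.039,-0.064,-0.092,-1.03,1,0.2,1],[0.044,-0.06,-0.092,-1.11,0.91,0.23,1],[0.05,-0.056,-0.092,-1.17,0.82,0.26,1],[0.055,-0.051,-0.092,-1.23,0.72,0.29,1]]]'; python3 - <<'E'
from plan import *
print(monitor.sense()['joint_pos'])
p,R=now(); Re=Rarb(150)
off=np.array([0.4,-1.4,-7])
base=p+R@off; d=base-seat; print('base axial',d@n,'up',d@up,'vy',d@vy)
print('rot err',Ro.from_matrix(R.T@Re).as_rotvec())
for k in (110,):
    print('to d=110 shift cm',R.T@(seat+k*n-Re@off-p)/10)
snap('wrist','w10.png')
E
```

```text
time_s: 11.1
tcp_pos: [522.2, 211.7, 251.2]
orientation: [[-0.076, -0.927, 0.366], [-0.956, 0.172, 0.236], [-0.282, -0.332, -0.9]]
force: [-0.0, 0.1, -3.0]
opening: 53.0
[ 0.326 -0.173 -0.345  0.96   0.106 -1.09 ]
base axial 135.3593030285829 up -4.3409804843364626 vy 4.5745538280515765
rot err [ 0.064 -0.036 -0.164]
to d=110 shift cm [-0.03  -0.818  2.5  ]
```

View pics/w10.png

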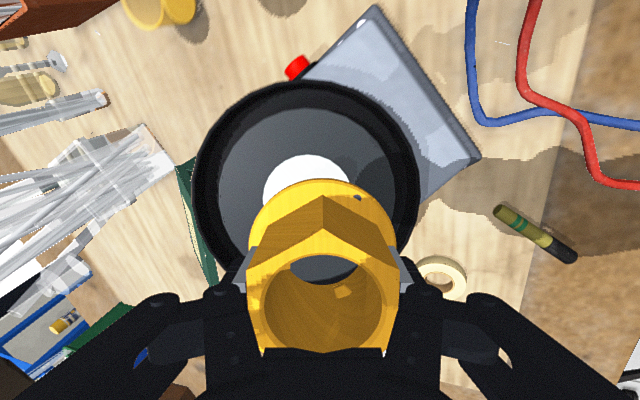

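```bash
python3 -m pendant '[[[0.064,-0.036,-0.164,0,-0.4,0.5,1],[0,0,0,0,-0.3,0.5,1],[0,0,0,0,0,0,1]]]'; python3 - <<'E'
from plan import *
p,R=now(); Re=Rarb(150)
off=np.array([0.4,-1.4,-7])
base=p+R@off; d=base-seat; print('base axial',d@n,'up',d@up,'vy',d@vy)
print('rot err',Ro.from_matrix(R.T@Re).as_rotvec())
print('to d=80 shift cm',R.T@(seat+80*n-Re@off-p)/10)
c=snap('wrist','w11.png')
c2=snap('side','s11.png');c3=snap('scene','sc11.png')
cv2.imwrite('pics/s11z.png',np.hstack([cv2.resize(c2['pixels'][170:310,250:390,::-1],(400,400),interpolation=cv2.INTER_CUBIC),cv2.resize(c3['pixels'][100:220,230:350,::-1],(400,400),interpolation=cv2.INTER_CUBIC)]))
E
```

```text
time_s: 11.52
tcp_pos: [529.1, 212.9, 242.0]
orientation: [[0.087, -0.903, 0.421], [-0.964, 0.03, 0.264], [-0.251, -0.429, -0.868]]
force: [0.2, 0.1, -3.0]
opening: 52.9
base axial 124.28815706008618 up -3.604762904020866 vy 2.1887532785149975
rot err [ 0.004  0.    -0.001]
to d=80 shift cm [ 0.01  -0.444  4.428]
```

View pics/s11z.png

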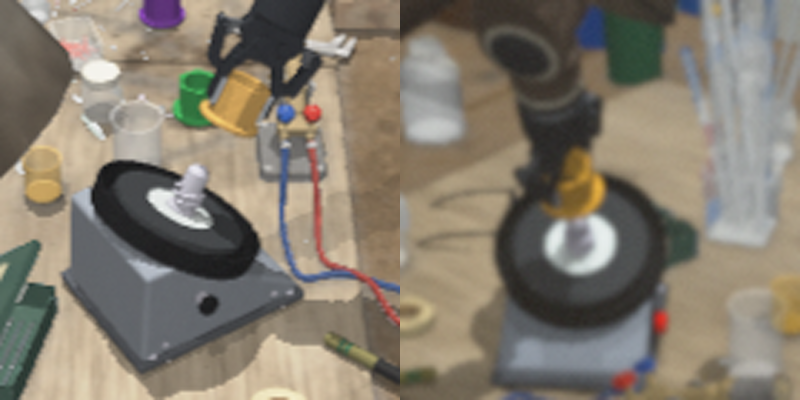

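View pics/w11.png

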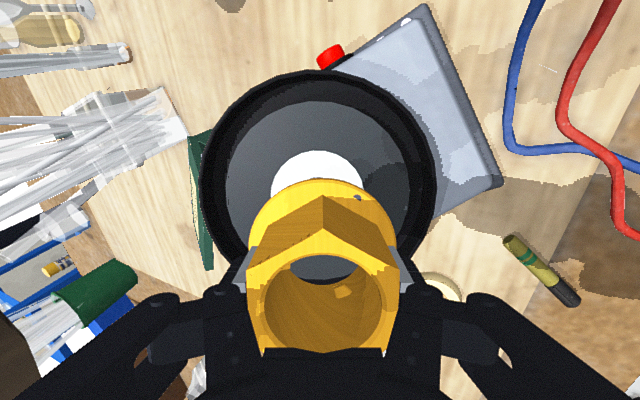

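```bash
python3 - <<'E'
from plan import *
from scipy.optimize import least_squares
c=dict(np.load('pics/w11.png.npz')); W=cloud(c); img=c['pixels'].astype(int); br=img.sum(2)
# disc plane
h=(W-seat)@n; lat=W-seat-h[...,None]*n; rad=np.linalg.norm(lat,axis=-1)
m=(abs(h)<6)&(rad>40)&(rad<82)&(br<330); q=W[m]; M,nn,s,k=plane(q); print('plane',M,nn,s,k,'tilt',np.degrees(np.arccos(nn[2])),'az',np.degrees(np.arctan2(nn[1],nn[0])),'h of seat',(seat-M)@nn)
# rectify
sc=3;N=330;g=(np.arange(2*N)-N)/sc;A,B=np.meshgrid(g,-g)
P=seat+A[...,None]*(-vy)+B[...,None]*up
P=P-((P-M)@n)[...,None]*n
uv=proj(c,P.reshape(-1,3)).reshape(2*N,2*N,2).astype(np.float32)
im=cv2.remap(c['pixels'],uv[...,0],uv[...,1],cv2.INTER_CUBIC)[:,:,::-1].copy()
for r in (85,110): cv2.circle(im,(N,N),int(r*sc),(0,0,255),1)
cv2.imwrite('pics/rect11.png',cv2.resize(im,(560,560)))
E
```

```text
plane [585.678 219.139 136.068] [-0.423 -0.267  0.866] 0.6508240333435389 11999 tilt 30.010265546602533 az -147.79363586186776 h of seat 0.09206842226881169
```

View pics/rect11.png

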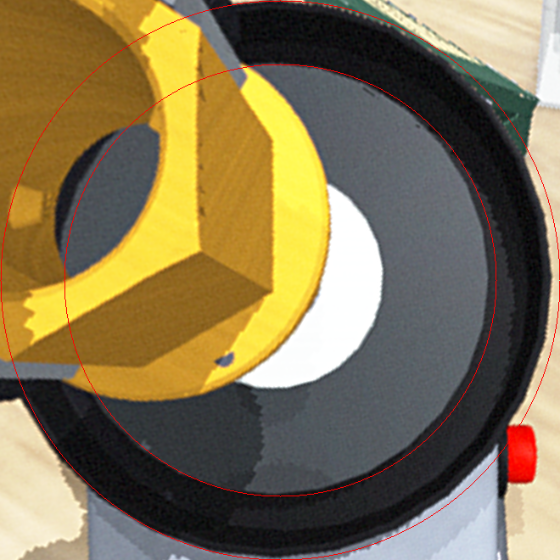

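```bash
cat > fit.py <<'E'
from plan import *
from scipy.optimize import least_squares
def edges(fn,M,rlo,rhi,bright_inside,thr,c0=(0,0),step=2,show=False):
    c=dict(np.load(f'pics/{fn}.npz')); g=cv2.cvtColor(c['pixels'],cv2.COLOR_RGB2GRAY).astype(float); W=cloud(c)
    pts=[]
    for th in np.arange(0,360,step):
        t=np.radians(th); rr=np.arange(rlo,rhi,.25)
        P=seat+c0[0]*up+c0[1]*vy+rr[:,None]*(np.cos(t)*up+np.sin(t)*vy); P=P-((P-M)@n)[:,None]*n
        uv=proj(c,P); ok=(uv[:,0]>2)&(uv[:,0]<637)&(uv[:,1]>2)&(uv[:,1]<397)
        if not ok.all(): continue
        v=cv2.remap(g.astype(np.float32),uv[None,:,0].astype(np.float32),uv[None,:,1].astype(np.float32),cv2.INTER_LINEAR)[0]
        ui=uv.round().astype(int); hh=(W[ui[:,1],ui[:,0]]-M)@n
        if not (np.abs(hh[np.isfinite(hh)])<8).all(): continue
        d=np.gradient(cv2.GaussianBlur(v[None],(9,1),0)[0])*(-1)   # drop outward
        k=np.argmax(d)
        if d[k]>thr: pts.append((th,rr[k]))
    return np.array(pts)
def circ(pts,c0=(0,0),r=None):
    t=np.radians(pts[:,0]); X=c0[0]+pts[:,1]*np.cos(t);Y=c0[1]+pts[:,1]*np.sin(t)
    if r: f=least_squares(lambda x:np.hypot(X-x[0],Y-x[1])-r,[0,0],loss='soft_l1',f_scale=.5)
    else: f=least_squares(lambda x:np.hypot(X-x[0],Y-x[1])-x[2],[0,0,50],loss='soft_l1',f_scale=.5)
    return f.x,np.median(abs(f.fun)),len(pts),pts[:,0].min(),pts[:,0].max()
E
python3 - <<'E'
from fit import *
for fn,M in [('w1.png',np.array([565.52,288.15,147.37])),('w11.png',np.array([585.678,219.139,136.068]))]:
    for nm,lo,hi,thr in [('hub',36,54,3),('disc',76,93,1.0)]:
        p=edges(fn,M,lo,hi,1,thr)
        print(fn,nm,len(p)); 
        if len(p)>8: print('free',circ(p)); print('fix',circ(p,r=45.5 if nm=='hub' else 85)); print(p[::4].tolist())
E
```

```text
w1.png hub 113
free (array([ 1.508,  0.221, 44.824]), np.float64(0.569558475110675), 113, np.float64(30.0), np.float64(308.0))
fix (array([ 1.986, -0.052]), np.float64(0.5657264211338173), 113, np.float64(30.0), np.float64(308.0))
[[30.0, 44.5], [38.0, 44.75], [46.0, 45.25], [54.0, 45.25], [62.0, 45.75], [70.0, 45.5], [78.0, 45.75], [86.0, 46.0], [94.0, 45.25], [102.0, 45.25], [110.0, 45.0], [118.0, 45.0], [126.0, 44.5], [134.0, 43.0], [142.0, 43.75], [150.0, 43.25], [158.0, 42.75], [166.0, 43.0], [174.0, 42.5], [182.0, 42.25], [190.0, 42.75], [198.0, 43.0], [206.0, 44.0], [268.0, 46.0], [276.0, 45.75], [284.0, 46.0], [292.0, 45.0], [300.0, 45.0], [308.0, 44.5]]
w1.png disc 0
w11.png hub 81
free (array([ 0.93 ,  3.178, 43.245]), np.float64(0.08824565509910087), 81, np.float64(166.0), np.float64(326.0))
fix (array([1.983, 5.647]), np.float64(0.42039143686842806), 81, np.float64(166.0), np.float64(326.0))
[[166.0, 43.0], [174.0, 42.25], [182.0, 42.0], [190.0, 41.5], [198.0, 41.5], [206.0, 41.0], [214.0, 41.0], [222.0, 40.5], [230.0, 40.25], [238.0, 39.75], [246.0, 40.0], [254.0, 40.0], [262.0, 40.0], [270.0, 40.0], [278.0, 40.25], [286.0, 40.5], [294.0, 40.5], [302.0, 41.0], [310.0, 41.25], [318.0, 41.75], [326.0, 42.0]]
w11.png disc 0
```

```bash
python3 - <<'E'
from fit import *
M=np.array([585.678,219.139,136.068])
for fn in ['side0.png','scene0.png','side11','s11.png','sc11.png']:
    try: p=edges(fn,M,34,54,1,1.0,step=4)
    except Exception as e: print(fn,e); continue
    if len(p)>8: print(fn,circ(p),circ(p,r=43.2))
E
```

```text
side0.png (array([ 3.71 ,  7.057, 43.932]), np.float64(1.141094099398586), 73, np.float64(0.0), np.float64(356.0)) (array([4.26 , 7.202]), np.float64(1.0149994481271989), 73, np.float64(0.0), np.float64(356.0))
scene0.png (array([ 0.187,  3.228, 44.073]), np.float64(0.5956385593515634), 54, np.float64(56.0), np.float64(344.0)) (array([-0.46 ,  3.292]), np.float64(0.9109854978155631), 54, np.float64(56.0), np.float64(344.0))
side11 [Errno 2] No such file or directory: 'pics/side11.npz'
s11.png (array([ 4.106,  6.949, 43.616]), np.float64(1.0499071257045216), 73, np.float64(0.0), np.float64(356.0)) (array([4.35 , 7.043]), np.float64(0.9322148553948608), 73, np.float64(0.0), np.float64(356.0))
sc11.png (array([ 0.44 ,  2.98 , 44.103]), np.float64(0.7166985709984388), 60, np.float64(56.0), np.float64(344.0)) (array([0.126, 2.947]), np.float64(1.0724911761723916), 60, np.float64(56.0), np.float64(344.0))
```

```bash
sed -i 's/^seat=.*/seat=np.array([584.06,243.2,142.79])+0.9*up+3.2*vy/' plan.py; cat > nuth.py <<'E'
from plan import *
from scipy.optimize import least_squares
def nutfit(fn,tcp,R,rowmax=235,zf=-14.):
    c=dict(np.load(f'pics/{fn}.npz')); T=np.array(c['T']).copy(); T[:3,:3]=R.T@T[:3,:3]; T[:3,3]=R.T@(T[:3,3]-tcp); cc={**c,'T':T}
    hsv=cv2.cvtColor(c['pixels'],cv2.COLOR_RGB2HSV)
    m=((hsv[...,0]>15)&(hsv[...,0]<30)&(hsv[...,1]>150)&(np.array(c['range_z'])<280)).astype(np.uint8)
    k,l,st,ce=cv2.connectedComponentsWithStats(m);i=1+np.argmax(st[1:,4])
    ct=max(cv2.findContours((l==i).astype(np.uint8),0,1)[0],key=cv2.contourArea)[:,0]; ct=ct[ct[:,1]<rowmax]
    W=cloud(cc); q=W[l==i]; q=q[np.isfinite(q).all(1)]
    top=q[(q[:,2]<-58)]; fl=q[(q[:,2]>-20)]
    P=np.array([hit(cc,u,v,np.zeros(3),np.array([0,0,1.]),zf) for u,v in ct])
    f=least_squares(lambda x:np.hypot(P[:,0]-x[0],P[:,1]-x[1])-38,[0,0],loss='soft_l1',f_scale=.7)
    print('nut in tool: xy',f.x,'top plane z',np.median(top[:,2]),'flange top z',np.median(fl[:,2]),np.median(abs(f.fun)))
    return cc,l==i
def where(off=np.array([.4,-1.4,-7.]),alpha=None):
    p,R=now(); s=monitor.sense(); base=p+R@off; d=base-seat; al=np.degrees(np.arctan2(R[:,1]@vy,R[:,1]@up))
    print('t',round(s['time_s'],2),'axial %.1f up %.1f vy %.1f alpha %.1f'%(d@n,d@up,d@vy,al),'q6 %.2f'%s['joint_pos'][5],'open %.1f'%s['opening'])
    F=np.array(s['force']);print('force n/up/vy: %.1f %.1f %.1f'%(F@n,F@up,F@vy),'moment n %.2f'%(np.array(s['moment'])@n), 'tilt err',Ro.from_matrix(R.T@Rarb(al)).as_rotvec().round(4))
    lat=seat+(d@n)*n-base; print('lateral fix cm (tool)',(R.T@lat/10).round(2))
E
python3 - <<'E'
from nuth import *
p,R=now(); nutfit('w11.png',p,R); where()
E
```

```text
nut in tool: xy [ 3.71  -0.116] top plane z -63.30707678429734 flange top z -14.950917171334567 0.20256353724363407
t 11.68 axial 124.5 up -4.0 vy -1.0 alpha 150.0 q6 -1.26 open 53.0
force n/up/vy: -2.5 -1.0 0.0 moment n 0.03 tilt err [ 0.003  0.001 -0.   ]
lateral fix cm (tool) [-0.28 -0.3  -0.  ]
```

```bash
python3 - <<'E'
from nuth import *
p,R=now(); print(p,R)
poses={'w3':([540.873,-263.037,79.259],[[.349,.937,.003],[.937,-.349,-.003],[-.002,.004,-1]]),'w8':([544.737,-259.579,-6.99],[[.348,.937,.005],[.937,-.348,-.003],[-.001,.006,-1]]),'w9':([576.1,-116.5,274.8],[[-.647,.762,-.001],[.762,.647,.001],[.001,0,-1]]),'w11':(p,R)}
for k,(a,b) in poses.items():
    b=np.array(b);c=np.load(f'pics/{k}.png.npz');T=c['T']; print(k,'cam',b.T@(T[:3,3]-a),'axis',(b.T@T[:3,:3])[:,2])
    if k!='w3': nutfit(k+'.png',np.array(a),b)
E
```

```text
[529.378 213.187 242.458] [[ 0.089 -0.902  0.422]
 [-0.964  0.028  0.264]
 [-0.25  -0.43  -0.867]]
w3 cam [  68.252    0.695 -161.598] axis [ 0.275  0.001 -0.961]
w8 cam [  68.249    0.693 -161.599] axis [ 0.275  0.001 -0.962]
nut in tool: xy [0.593 0.388] top plane z -63.131323705164036 flange top z -14.727059869875774 0.25845959574076716
w9 cam [  68.437   -1.142 -161.613] axis [ 0.275 -0.    -0.961]
nut in tool: xy [ 0.629 -1.387] top plane z -63.10432117075612 flange top z -14.713198637193244 0.33633207500289686
w11 cam [  71.748    0.088 -161.796] axis [ 0.275 -0.    -0.961]
nut in tool: xy [ 3.71  -0.116] top plane z -63.30707678429734 flange top z -14.950917171334567 0.20256353724363407
```

```bash
python3 - <<'E'
from nuth import *
p,R=now(); c=snap('wrist','w12.png'); p2,R2=now(); T=c['T']
print(p,p2); print('cam',R.T@(T[:3,3]-p),R2.T@(T[:3,3]-p2))
nutfit('w12.png',p,R)
from fit import *
M=np.array([585.678,219.139,136.068])
q=edges('w12.png',M,34,54,1,3); print(circ(q))
s=monitor.sense(); print(s['joint_pos'],s['dq'])
E
```

```text
[529.378 213.187 242.458] [529.375 213.241 242.504]
cam [  71.516   -0.314 -161.929] [  71.553   -0.312 -161.914]
nut in tool: xy [ 3.353 -0.497] top plane z -63.470585643000305 flange top z -15.10368638066899 0.18712026208239507
(array([-0.069, -0.277, 43.058]), np.float64(0.09422249376189029), 74, np.float64(172.0), np.float64(318.0))
[ 0.317 -0.213 -0.429  0.847  0.12  -1.256] [ 0.002 -0.006 -0.005 -0.007  0.001 -0.007]
```

```bash
python3 - <<'E'
from nuth import *
p,R=now(); s2=seat-0.07*up-0.28*vy-R@np.array([2.75,-.9,0]); print(s2, (s2-seat)@up,(s2-seat)@vy,(s2-seat)@n)
open('plan.py','a').write(f'seat=np.array({s2.round(2).tolist()})\n')
E
sed -i 's/np.array(\[.4,-1.4,-7.\])/np.array([.6,.4,-7.3])/' nuth.py
python3 -c "
from nuth import *
where()"
```

```text
[582.073 248.736 143.506] 0.5220200970303258 2.552310339446408 0.005508700143147828
t 11.72 axial 124.8 up -6.1 vy -2.7 alpha 150.1 q6 -1.26 open 53.2
force n/up/vy: -2.6 -1.7 0.2 moment n -0.01 tilt err [ 0.003  0.001 -0.   ]
lateral fix cm (tool) [-0.54 -0.39 -0.  ]
```

```bash
python3 -m pendant '[[[0.003,0,0,-0.54,-0.39,1,1],[0,0,0,0,0,2,1],[0,0,0,0,0,1.5,1],[0,0,0,0,0,0,1]]]'; python3 - <<'E'
from nuth import *
where()
p,R=now(); c=snap('wrist','w13.png'); p,R=now(); nutfit('w13.png',p,R)
c2=snap('side','s13.png');c3=snap('scene','sc13.png')
cv2.imwrite('pics/s13z.png',np.hstack([cv2.resize(c2['pixels'][190:290,270:370,::-1],(400,400),interpolation=cv2.INTER_CUBIC),cv2.resize(c3['pixels'][120:210,240:330,::-1],(400,400),interpolation=cv2.INTER_CUBIC)]))
E
```

```text
time_s: 12.22
tcp_pos: [554.0, 232.1, 205.2]
orientation: [[0.088, -0.901, 0.425], [-0.964, 0.03, 0.264], [-0.251, -0.433, -0.866]]
force: [-0.5, 0.2, -1.8]
opening: 53.2
t 12.22 axial 77.0 up 2.0 vy 0.3 alpha 150.0 q6 -1.23 open 53.2
force n/up/vy: -1.3 -1.2 0.4 moment n 0.01 tilt err [ 0.     0.001 -0.   ]
lateral fix cm (tool) [ 0.13  0.15 -0.  ]
nut in tool: xy [3.306 0.848] top plane z -62.87305046616535 flange top z -14.48113986346823 0.7308204274630938
```

View pics/s13z.png

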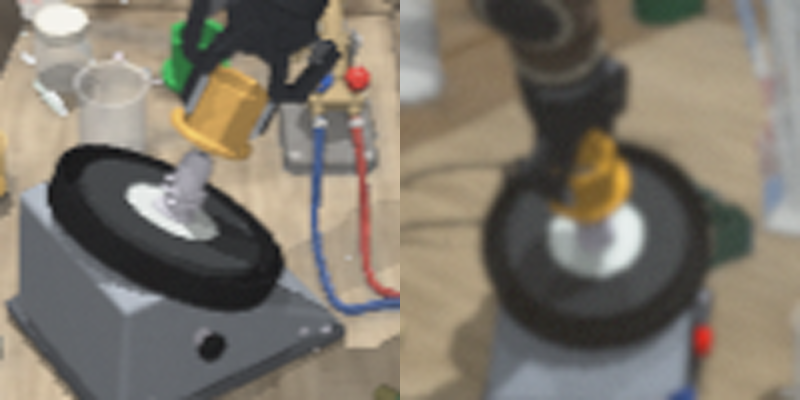

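View pics/w13.png

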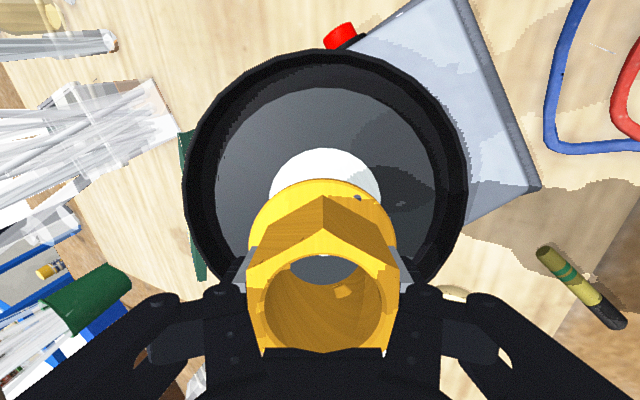

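```bash
python3 - <<'E'
from nuth import *
from fit import *
M=np.array([585.678,219.139,136.068])
p,R=now()
c=dict(np.load('pics/w13.png.npz'));print('cam',R.T@(c['T'][:3,3]-p))
q=edges('w13.png',M,34,56,1,3); f=circ(q); print(f)
hub=seat+f[0][0]*up+f[0][1]*vy
for o in ((3.3,.85,-7.3),(3.35,-.5,-7.3)):
    b=p+R@np.array(o); d=b-hub; print('rel up/vy',d@up,d@vy)
# compare contours of nut in w12 and w13
W=cloud(c); h=(W-hub)@n; m=(abs(h)<4)&(np.linalg.norm(W-hub,axis=-1)<84)&(c['pixels'].sum(2)<330); print(plane(W[m]))
cv2.imwrite('pics/w13z.png',cv2.resize(c['pixels'][160:370,220:430,::-1],(590,590),interpolation=cv2.INTER_CUBIC))
E
```

```text
cam [  71.809    0.567 -160.137]
(array([-0.622, -2.893, 42.973]), np.float64(0.11672768232295638), 64, np.float64(172.0), np.float64(298.0))
rel up/vy 2.2055999620402815 0.8406227882598805
rel up/vy 3.349533234087467 0.12201135037626075
(array([567.079, 228.043, 129.722]), array([-0.423, -0.266,  0.866]), np.float64(0.6241891770425838), 14025)
```

View pics/w13z.png

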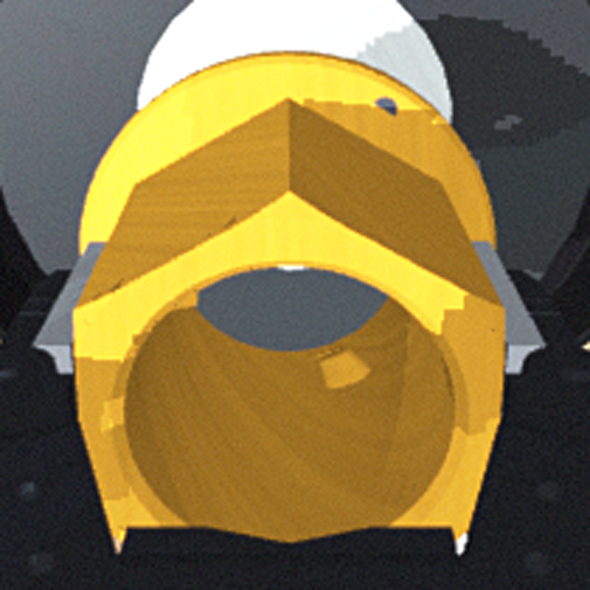

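```bash
python3 -m pendant '[[[0,0,0,0.16,0.19,0,1],[0,0,0,0,0,1.2,1],[0,0,0,0,0,1.2,1],[0,0,0,0,0,0.6,1],[0,0,0,0,0,0,1]]]'; python3 - <<'E'
from nuth import *
where()
E
```

```text
time_s: 13.0
tcp_pos: [566.6, 238.8, 179.6]
orientation: [[0.089, -0.899, 0.429], [-0.964, 0.031, 0.266], [-0.252, -0.437, -0.863]]
force: [0.4, -0.4, -2.8]
opening: 52.9
t 13.0 axial 47.8 up 1.4 vy -0.7 alpha 150.0 q6 -1.23 open 52.9
force n/up/vy: -2.5 -1.3 -0.6 moment n 0.04 tilt err [-0.005  0.002  0.   ]
lateral fix cm (tool) [ 0.02  0.16 -0.  ]
```

```bash
python3 -m pendant '[[[-0.005,0.002,0,0.05,0.19,0.2,1],[0,0,0,0,0,0.4,1],[0,0,0,0,0,0.4,1],[0,0,0,0,0,0,1]]]'; python3 - <<'E'
from nuth import *
where()
c2=snap('side','s14.png');c3=snap('scene','sc14.png')
cv2.imwrite('pics/s14z.png',np.hstack([cv2.resize(c2['pixels'][190:290,270:370,::-1],(400,400),interpolation=cv2.INTER_CUBIC),cv2.resize(c3['pixels'][120:210,240:330,::-1],(400,400),interpolation=cv2.INTER_CUBIC)]))
E
```

```text
time_s: 13.5
tcp_pos: [569.6, 241.2, 169.8]
orientation: [[0.088, -0.901, 0.425], [-0.964, 0.03, 0.264], [-0.251, -0.433, -0.866]]
force: [-0.2, -0.0, -2.1]
opening: 53.0
t 13.5 axial 37.3 up -0.1 vy -0.1 alpha 150.0 q6 -1.23 open 53.0
force n/up/vy: -1.7 -1.2 0.1 moment n 0.03 tilt err [ 0.  0. -0.]
lateral fix cm (tool) [-0.02 -0.01  0.  ]
```

View pics/s14z.png

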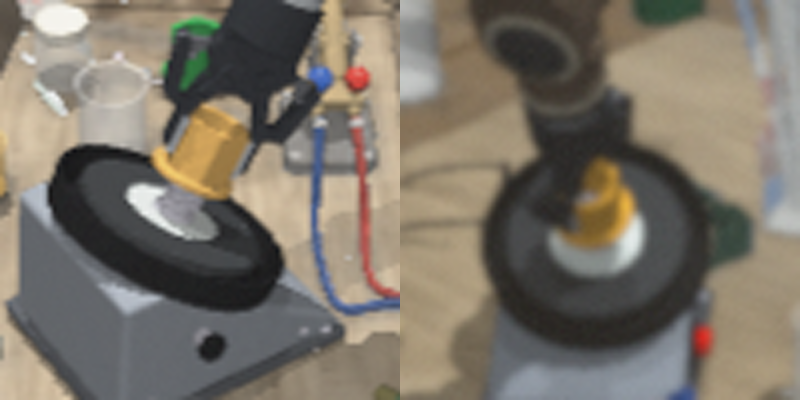

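```bash
python3 -m pendant '[[[0,0,0,0,0,0.5,1],[0,0,0,0,0,0.4,1],[0,0,0,0,0,0.3,1],[0,0,0,0,0,0,1]]]'; python3 -c "
from nuth import *
where()"
```

```text
time_s: 14.1
tcp_pos: [575.1, 244.6, 159.2]
orientation: [[0.088, -0.901, 0.425], [-0.964, 0.03, 0.264], [-0.251, -0.433, -0.866]]
force: [0.1, -0.2, -3.1]
opening: 53.3
t 14.1 axial 24.9 up 0.2 vy -0.2 alpha 150.0 q6 -1.22 open 53.3
force n/up/vy: -2.7 -1.6 -0.2 moment n -0.02 tilt err [-0.     0.001  0.   ]
lateral fix cm (tool) [-0.    0.03 -0.  ]
```

```bash
python3 -m pendant '[[[0,0,0,0,0,0.3,1],[0,0,0,0,0,0.3,1],[0,0,0,0,0,0.2,1],[0,0,0,0,0,0.2,1]]]'; python3 -c "
from nuth import *
where()"
```

```text
time_s: 14.6
tcp_pos: [579.5, 247.3, 151.1]
orientation: [[0.088, -0.9, 0.426], [-0.964, 0.03, 0.264], [-0.251, -0.434, -0.865]]
force: [-17.9, -8.9, 17.1]
opening: 53.4
t 14.6 axial 15.4 up 0.6 vy -0.2 alpha 150.0 q6 -1.22 open 53.4
force n/up/vy: 24.7 -8.7 1.9 moment n -0.04 tilt err [-0.001  0.001  0.   ]
lateral fix cm (tool) [ 0.01  0.06 -0.  ]
```

```bash
python3 -m pendant '[[[0,0,-0.12,0,0,0,1],[0,0,-0.12,0,0,0,1],[0,0,-0.12,0,0,0,1],[0,0,-0.12,0,0,0,1]]]'; python3 -c "
from nuth import *
where()"
```

```text
time_s: 15.1
tcp_pos: [577.4, 246.8, 152.7]
orientation: [[0.505, -0.751, 0.425], [-0.863, -0.43, 0.265], [-0.016, -0.5, -0.866]]
force: [-3.2, -2.1, 0.9]
opening: 53.0
t 15.1 axial 17.7 up -0.1 vy 0.2 alpha 178.3 q6 -1.72 open 53.0
force n/up/vy: 2.7 -2.8 -0.1 moment n -0.13 tilt err [-0.     0.001  0.   ]
lateral fix cm (tool) [ 0.02 -0.01 -0.  ]
```

```bash
python3 -m pendant '[[[0,0,-0.12,0,0,0.05,1],[0,0,-0.12,0,0,0.05,1],[0,0,-0.12,0,0,0.05,1]]]'; python3 -c "
from nuth import *
where()"
```

```text
time_s: 15.48
tcp_pos: [577.6, 247.8, 152.9]
orientation: [[0.744, -0.516, 0.425], [-0.647, -0.714, 0.267], [0.166, -0.473, -0.865]]
force: [-2.0, -0.6, -3.4]
opening: 53.3
t 15.47 axial 17.6 up 0.7 vy 0.8 alpha -160.4 q6 -2.09 open 53.3
force n/up/vy: -1.9 -3.5 0.5 moment n -0.02 tilt err [-0.003  0.002  0.   ]
lateral fix cm (tool) [ 0.05  0.1  -0.  ]
```

```bash
python3 -m pendant '[[[0,0,-0.08,0.03,0.06,0.1,1],[0,0,-0.05,0,0,0.1,1],[0,0,0,0,0,0.1,1]]]'; python3 -c "
from nuth import *
where()"
```

```text
time_s: 15.85
tcp_pos: [578.8, 248.0, 149.9]
orientation: [[0.807, -0.411, 0.425], [-0.545, -0.795, 0.267], [0.228, -0.447, -0.865]]
force: [-0.1, 0.2, -2.8]
opening: 53.1
t 15.85 axial 14.4 up 0.3 vy 0.4 alpha -152.7 q6 -2.22 open 53.1
force n/up/vy: -2.5 -1.4 0.3 moment n 0.02 tilt err [-0.003  0.002  0.   ]
lateral fix cm (tool) [ 0.02  0.05 -0.  ]
```

```bash
python3 -m pendant '[[[0,0,0,0,0,0.2,1],[0,0,0,0,0,0.2,1],[0,0,0,0,0,0.1,1]]]'; python3 -c "
from nuth import *
where()"
```

```text
time_s: 16.23
tcp_pos: [580.4, 249.1, 147.0]
orientation: [[0.805, -0.413, 0.426], [-0.547, -0.793, 0.267], [0.227, -0.448, -0.865]]
force: [-11.8, -5.4, 8.5]
opening: 53.2
t 16.23 axial 11.0 up 0.6 vy 0.4 alpha -152.8 q6 -2.22 open 53.2
force n/up/vy: 13.8 -6.9 1.7 moment n -0.13 tilt err [-0.003  0.001  0.   ]
lateral fix cm (tool) [ 0.01  0.07 -0.  ]
```

```bash
python3 -m pendant '[[[0,0,0.1,0,0.04,0.05,1],[0,0,0.12,0,0,0.06,1],[0,0,0.12,0,0,0.06,1],[0,0,0.12,0,0,0.06,1]]]'; python3 -c "
from nuth import *
where()"
```

```text
time_s: 16.73
tcp_pos: [581.9, 249.4, 146.0]
orientation: [[0.526, -0.735, 0.428], [-0.851, -0.453, 0.267], [-0.002, -0.504, -0.864]]
force: [1.2, 0.9, -2.1]
opening: 53.3
t 16.73 axial 9.3 up 1.0 vy 0.0 alpha 179.9 q6 -1.74 open 53.3
force n/up/vy: -2.6 0.2 0.1 moment n -0.04 tilt err [-0.005  0.002  0.   ]
lateral fix cm (tool) [ 0.   0.1 -0. ]
```

```bash
python3 -m pendant '[[[-0.004,0.002,0.14,0,0.06,0.06,1],[0,0,0.14,0,0,0.06,1],[0,0,0.14,0,0,0.06,1],[0,0,0.14,0,0,0.06,1],[0,0,0.14,0,0,0.06,1]]]'; python3 -c "
from nuth import *
where()"
```

```text
time_s: 17.35
tcp_pos: [583.2, 250.3, 142.9]
orientation: [[-0.097, -0.9, 0.426], [-0.938, 0.225, 0.264], [-0.333, -0.374, -0.866]]
force: [0.1, 0.5, -2.5]
opening: 53.2
t 17.35 axial 5.9 up 0.5 vy 0.5 alpha 138.3 q6 -1.01 open 53.2
force n/up/vy: -2.4 -0.9 0.4 moment n 0.04 tilt err [-0.001  0.001  0.   ]
lateral fix cm (tool) [ 0.07  0.01 -0.  ]
```

```bash
python3 -m pendant '[[[0,0,0.14,0.05,0,0.06,1],[0,0,0.14,0,0,0.06,1],[0,0,0.14,0,0,0.06,1],[0,0,0.14,0,0,0.06,1],[0,0,0.14,0,0,0.06,1]]]'; python3 -c "
from nuth import *
where()"
```

```text
time_s: 17.98
tcp_pos: [584.5, 251.1, 140.4]
orientation: [[-0.669, -0.609, 0.426], [-0.551, 0.791, 0.265], [-0.498, -0.057, -0.865]]
force: [-1.7, -0.1, -0.4]
opening: 53.1
t 17.98 axial 3.0 up 0.6 vy 1.0 alpha 96.7 q6 -0.29 open 53.1
force n/up/vy: 0.4 -1.5 0.8 moment n -0.07 tilt err [ 0.001  0.002 -0.   ]
lateral fix cm (tool) [ 0.07 -0.1  -0.  ]
```

```bash
python3 -m pendant '[[[0,0,0.13,0.04,-0.06,0.05,1],[0,0,0.13,0,0,0.05,1],[0,0,0.13,0,0,0.05,1]]]'; python3 -c "
from nuth import *
where()"
```

```text
time_s: 18.35
tcp_pos: [585.4, 251.1, 139.0]
orientation: [[-0.855, -0.297, 0.426], [-0.195, 0.944, 0.266], [-0.481, 0.144, -0.865]]
force: [-1.0, 0.5, -1.9]
opening: 52.9
t 18.35 axial 1.4 up 0.8 vy 0.8 alpha 73.5 q6 0.12 open 52.9
force n/up/vy: -1.4 -1.5 1.0 moment n -0.02 tilt err [ 0.002  0.002 -0.   ]
lateral fix cm (tool) [ 0.05 -0.1  -0.  ]
```

```bash
python3 -m pendant '[[[0,0,0.12,0.02,-0.06,0.06,1],[0,0,0.1,0,0,0.05,1]]]'; python3 -c "
from nuth import *
where()"; python3 -m pendant '[[[0,0,0.1,0,0,0.05,1],[0,0,0.08,0,0,0.05,1]]]'; python3 -c "
from nuth import *
where()"
```

```text
time_s: 18.6
tcp_pos: [586.1, 251.1, 138.1]
orientation: [[-0.9, -0.095, 0.426], [0.024, 0.964, 0.266], [-0.436, 0.25, -0.865]]
force: [-0.7, 0.0, -0.9]
opening: 53.3
t 18.6 axial 0.3 up 1.0 vy 0.5 alpha 60.4 q6 0.34 open 53.3
force n/up/vy: -0.4 -1.0 0.4 moment n 0.01 tilt err [ 0.003  0.002 -0.   ]
lateral fix cm (tool) [ 0.06 -0.1  -0.  ]
time_s: 18.85
tcp_pos: [586.1, 251.4, 137.8]
orientation: [[-0.902, 0.073, 0.426], [0.202, 0.942, 0.267], [-0.382, 0.327, -0.865]]
force: [-7.8, -4.6, 4.2]
opening: 53.1
t 18.85 axial -0.0 up 1.1 vy 0.8 alpha 49.7 q6 0.53 open 53.1
force n/up/vy: 8.1 -5.7 0.2 moment n 0.25 tilt err [ 0.004  0.001 -0.   ]
lateral fix cm (tool) [ 0.03 -0.13 -0.  ]
```

```bash
python3 -m pendant '[[[0,0,0.08,0,-0.04,0.03,1],[0,0,0.08,0,0,0.03,1]]]'; python3 -c "
from nuth import *
where()"; python3 -m pendant '[[[0,0,0.08,0,0,0.03,1],[0,0,0.08,0,0,0.03,1]]]'; python3 -c "
from nuth import *
where()"
```

```text
time_s: 19.1
tcp_pos: [586.1, 251.1, 137.8]
orientation: [[-0.877, 0.221, 0.426], [0.355, 0.896, 0.267], [-0.323, 0.386, -0.864]]
force: [-1.8, -2.4, 0.4]
opening: 53.3
t 19.1 axial -0.0 up 1.1 vy 0.5 alpha 40.2 q6 0.70 open 53.3
force n/up/vy: 1.7 -2.2 -1.1 moment n 0.22 tilt err [ 0.004  0.    -0.   ]
lateral fix cm (tool) [ 0.03 -0.12 -0.  ]
time_s: 19.35
tcp_pos: [587.1, 250.2, 137.9]
orientation: [[-0.828, 0.362, 0.428], [0.498, 0.826, 0.265], [-0.258, 0.433, -0.864]]
force: [-2.8, -5.4, -0.6]
opening: 53.4
t 19.35 axial -0.1 up 1.6 vy -0.7 alpha 30.7 q6 0.86 open 53.4
force n/up/vy: 2.2 -4.8 -3.1 moment n 1.05 tilt err [ 0.003  0.002 -0.   ]
lateral fix cm (tool) [ 0.14 -0.1  -0.  ]
```

```bash
python3 -m pendant '[[[0,0,0.07,0.05,-0.05,0.02,1],[0,0,0.05,0,0,0.02,1]]]'; python3 - <<'E'
from nuth import *
where()
snap('wrist','w20.png');c2=snap('side','s20.png');c3=snap('scene','sc20.png')
cv2.imwrite('pics/s20z.png',np.hstack([cv2.resize(c2['pixels'][190:290,270:370,::-1],(400,400),interpolation=cv2.INTER_CUBIC),cv2.resize(c3['pixels'][120:210,240:330,::-1],(400,400),interpolation=cv2.INTER_CUBIC)]))
E
```

```text
time_s: 19.6
tcp_pos: [587.4, 249.5, 137.8]
orientation: [[-0.778, 0.458, 0.43], [0.593, 0.761, 0.264], [-0.206, 0.46, -0.863]]
force: [-2.9, -6.1, -0.4]
opening: 53.1
t 19.6 axial -0.1 up 1.5 vy -1.5 alpha 23.9 q6 0.98 open 53.1
force n/up/vy: 2.5 -5.1 -3.7 moment n 2.37 tilt err [ 0.004  0.004 -0.   ]
lateral fix cm (tool) [ 0.2  -0.08 -0.  ]
```

View pics/s20z.png

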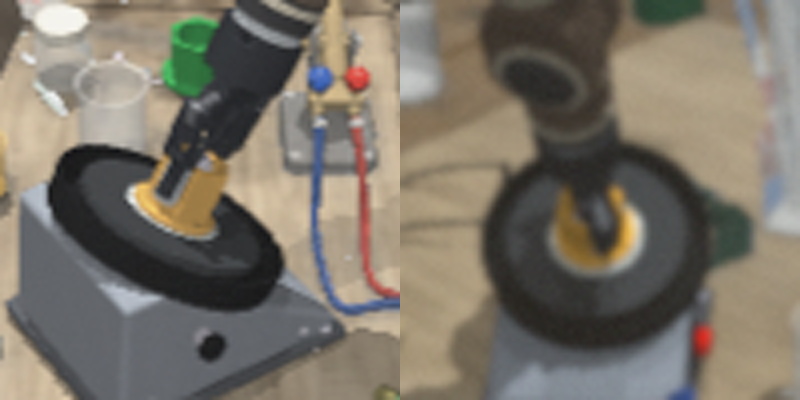

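View pics/w20.png

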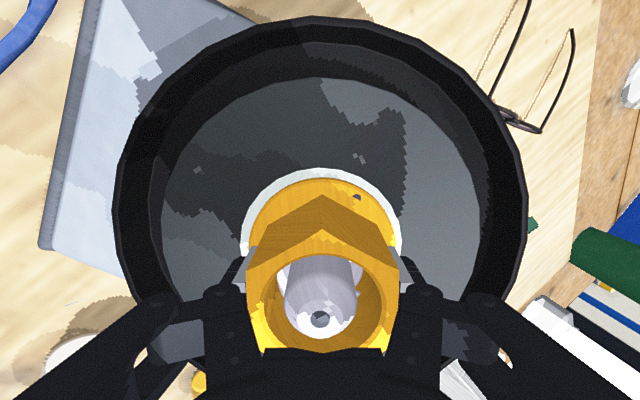

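```bash
python3 -m pendant '[[[0,0,0,0,0,0,0.6],[0,0,0,0,0,0,0],[0,0,0,0,0,0,0],[0,0,0,0,0,0,0]]]'; python3 -c "
from nuth import *
where()"; python3 -m pendant '[[[0,0,0,0,0,-1.5,0],[0,0,0,0,0,-3,0],[0,0,0,0,0,-4,0],[0,0,0,0,0,-4,0],[0,0,0,0,0,-4,0],[0,0,0,0,0,0,0],[0,0,0,0,0,0,0]]]';  python3 - <<'E'
from nuth import *
where()
c=snap('wrist','w21.png');c2=snap('side','s21.png');c3=snap('scene','sc21.png')
cv2.imwrite('pics/s21z.png',np.hstack([cv2.resize(c2['pixels'][170:340,220:390,::-1],(400,400),interpolation=cv2.INTER_CUBIC),cv2.resize(c3['pixels'][120:240,230:390,::-1],(400,300),interpolation=cv2.INTER_CUBIC).repeat(1,0) if False else cv2.resize(c3['pixels'][110:240,240:370,::-1],(400,400),interpolation=cv2.INTER_CUBIC)]))
# flange-top height above the disc
W=cloud(c);hsv=cv2.cvtColor(c['pixels'],cv2.COLOR_RGB2HSV)
m=((hsv[...,0]>15)&(hsv[...,0]<30)&(hsv[...,1]>150)); br=c['pixels'].sum(2)
h=(W-seat)@n; rad=np.linalg.norm(W-seat-h[...,None]*n,axis=-1)
d=(abs(h)<6)&(rad>50)&(rad<80)&(br<330); M,nn,s,k=plane(W[d]); print('disc',nn,k)
hh=((W-M)@nn)[m&(rad<50)]; print(np.histogram(hh,bins=np.arange(0,66,3)))
for lo,hi in ((2,14),(50,62)):
    mm=m&(rad<45)&(((W-M)@nn)>lo)&(((W-M)@nn)<hi); pl=plane(W[mm]); print(lo,'height',(pl[0]-M)@nn,'angle to disc deg',np.degrees(np.arccos(min(1,pl[1]@nn))),pl[3])
E
```

```text
time_s: 20.25
tcp_pos: [589.0, 250.1, 139.8]
orientation: [[-0.777, 0.457, 0.433], [0.594, 0.759, 0.266], [-0.207, 0.464, -0.861]]
force: [-0.5, -0.4, -0.7]
opening: 85.4
t 20.25 axial 0.8 up 3.9 vy -1.8 alpha 23.9 q6 0.98 open 85.4
force n/up/vy: -0.3 -0.8 -0.1 moment n -0.08 tilt err [ 0.007  0.006 -0.   ]
lateral fix cm (tool) [ 0.32 -0.29 -0.  ]
time_s: 21.12
tcp_pos: [513.6, 204.3, 292.9]
orientation: [[-0.775, 0.454, 0.438], [0.595, 0.758, 0.267], [-0.211, 0.468, -0.858]]
force: [0.5, 0.1, -1.1]
opening: 85.4
t 21.12 axial 177.5 up 4.1 vy -1.0 alpha 23.9 q6 0.94 open 85.4
force n/up/vy: -1.2 -0.1 -0.2 moment n 0.02 tilt err [ 0.012  0.01  -0.   ]
lateral fix cm (tool) [ 0.26 -0.33 -0.01]
disc [-0.423 -0.266  0.866] 9823
(array([   5,   20,  855,   72,   21,   25,   26,   42,   37,   50,   69,
         63,   66,   87,   70,   81,   83,   79, 1057,  234,    0]), array([ 0,  3,  6,  9, 12, 15, 18, 21, 24, 27, 30, 33, 36, 39, 42, 45, 48,
       51, 54, 57, 60, 63]))
2 height 7.789968069912132 angle to disc deg 0.25309815777114514 897
50 height 56.31425416573496 angle to disc deg 0.1479909949288168 1265
```

View pics/s21z.png

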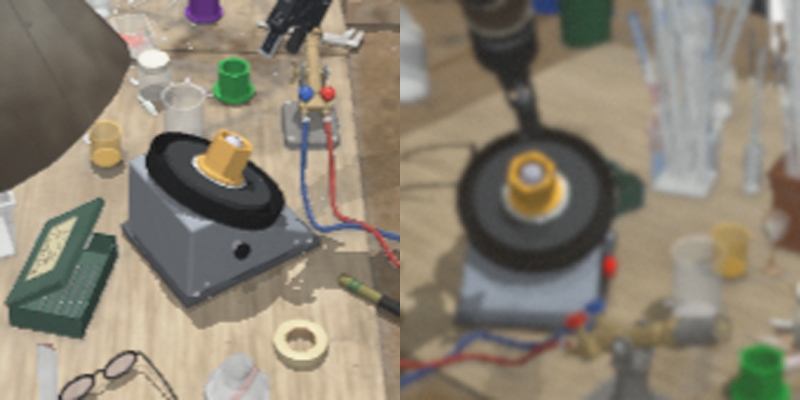

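View pics/w21.png

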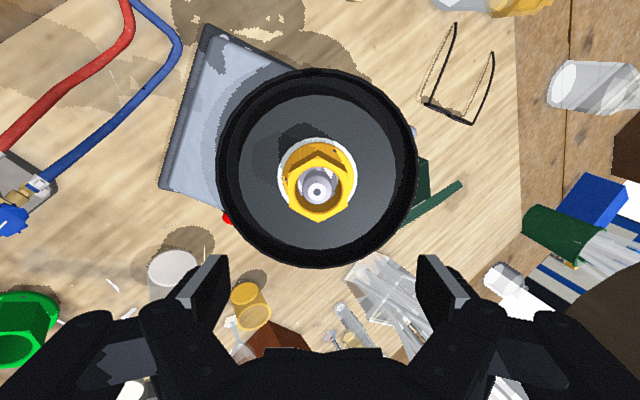

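```bash
python3 -c "
from rig import env
print(env.hand_in())"
```

```text
the job is handed in; nothing more can be done
None
```

The brass nut is screwed fully home on the arbor, and I released it and handed the job in at about 21 s.

**What I did:** I gripped the nut on its hexagon flats, carried it to the arbor and set it down on the ridges with the flange about 15 mm off the disc. I turned it anticlockwise about 57°; it climbed roughly 2 mm and then dropped into the thread. I turned it clockwise about 180°, until the flange stopped advancing and the resisting moment rose to about 2.4 N m. Then I opened the gripper and withdrew along the arbor.

**Last checks:**
- **Seating:** the nut's outer end measures 56.3 mm above the disc (56 nominal) and the flange top 7.8 mm (7 nominal). Both are parallel to the disc within 0.3°, so the nut is seated to within measuring error.
- **Other objects:** the beaker and the tape looked unmoved in the last pictures, and so did the jar in the side view.
- **Robot:** the gripper is clear and touches nothing.

**What disagreed:**
- **Finger length:** by the wrist camera's depth picture, the fingertips stand about 40 mm farther back than the reported tool point implies. My first grasp closed above the nut and nudged it a few millimetres. I measured it again and the second grasp held.
- **Camera against arm:** the camera pose and the reported arm pose differed by up to 3 mm near the lap. I aligned the nut to the arbor using measurements of both from the same picture.
- **Clockwise turn:** the tool turned about 180° clockwise from where I stopped backing off, against the 130 to 160° given. I had backed off a few degrees past the drop. The last degrees, with rising moment and no further advance, may be tightening or the gripper twisting on the nut.

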